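Set out rollers for oiling

ROBOT

A 6-joint arm with a two-finger parallel gripper is mounted at the origin on the work surface. World frame = base frame: x ahead of the robot, y to its left, z up, the work surface at z = 0. Lengths are in m, angles in degrees, forces in N, time in s.
With the tool pointing down it reaches from about 0.25 to 0.775 m from the base axis. Payload 4 kg.
Tool frame: the origin (TCP) lies midway between the tips of the shut fingers; the grasp point (between the pads) lies 19 mm behind it; x points along the fingers, z is the direction in which the jaws open and shut, and the axes are right-handed (so a half turn about x gives the same grasp; the last joint's range is limited). The gripper opens to 94 mm and grips with 3 to 60 N. Pads are 16 mm wide; open, the fingers measure 119 mm over their backs; the gripper's body (75 mm by 177 mm) begins 78 mm behind the grasp point.
Start: joints at [59.353, 4.996, 78.535, -0, 96.463, -5.907], TCP at [0.23, 0.5, 0.206] pointing down, gripper open.
Joint ranges: [-177.83, 177.83], [-43.37, 116.18], [15.69, 146.23], [-61.86, 241.86], [9.47, 152.12], [-147.06, 147.06]. Speed limits (degrees/s): [159.86, 159.86, 180, 180, 180, 180].

INTERFACE

Orientations are given as a 3x3 rotation matrix whose columns are the frame's x, y, z axes.
In Python, from plant import env, imaging, workorder gives the robot as it stands.
- The arm moves only by the tool jog_arm, never from a script. Its argument "series" is a list of rows, each an object with "translation": the shift along the world's x, y, z in mm, a list of three; "roll": the turn about the world's z in rad; "grip": the finger opening in mm, from 0 to 94. In form: [{"translation": [tx, ty, tz], "roll": roll, "grip": grip}, ...]. A call has 1 to 8 rows; each row is the pose to reach, as a shift and turn from the pose commanded when the call began; what a row does not reach only later rows make up. A row lasts 1/8 s, in which the tool goes at most 62.5 mm and 10.7 degrees, less where a joint would pass 70% of its speed; a pose out of reach is approached as far as the arm can. A call with a gripper value outside its range is refused whole. The fingers move at their own pace and stop on an object; the grip force is fixed at half the most. Time passes only in rows, so rows that repeat a pose let the fingers close. It gives the time, the measured TCP pose, the force and the opening at its end, in the units of the state.
- env.get_obs(): the state, without advancing time (a new reading comes with each control period).
- imaging.grab_frame(name): name is "scene" or "top" or "wrist"; returns a dict with "image" (384x512x3 uint8, red, green, blue), "depth" (384x512 float32, m along the optical axis (not along the pixel's ray), 0 where there is no reading), "fx", "fy", "cx", "cy" (pixels), "camera_from_world" (4x4, takes a point from world to camera coordinates). Camera axes: x right, y down, z forward; pixel columns grow to the right and rows downward; lengths in m; the calibration is good to about 2 mm. A picture is of the moment at which its call begins.
- workorder.sign_off(): hands the job in, once; it reports no verdict.
The state is a dict: "time_s": time; "qpos": joint angles; "qd": joint speeds; "joint_efforts": joint torques, N m; "position": TCP position; "eef_rot": TCP orientation; "force": force on the tool from outside, world axes, zero at the start; "wrist_torque": the same for the moment, N m; "gripper_width": finger opening in m.
Only numpy, scipy, OpenCV 4.12 (cv2) and the standard library are available. Lean on these libraries where they do the work, as an engineer would, in place of code of your own. Each camera call takes 0.05 s, during which the arm holds its last target.

TASK

Get the steel rollers ready for oiling. First clear the drip sheet by sliding the two aluminium plates across the bench to lie side by side, well on the black rubber mat; then roll every roller onto the sheet so that it rests there with its oil slot facing straight up, and slide a flat steel chock, long edge first, up against (or within a few millimetres of) each one so that it cannot roll back. Roll and slide everything on the bench rather than lifting it, and leave the other things alone.

Things in the scene. Friction and masses are not known exactly. Their poses are not given: they have to be found in the camera images.
- roller1: steel roller, a cylinder 44 mm across, 90 mm long (112 over its thin axle stubs), about 0.3 kg, with one dark oil slot 11 x 61 mm along its side. Origin mid-length on its axis, 22 mm above the bench; body y along the axis, body z from the axis out through the slot's middle (up when the slot faces up). Rolls freely, 138 mm per turn; let go, it stops within about 10 mm. Absent (None) in some runs
- roller2: steel roller, a cylinder 44 mm across, 90 mm long (112 over its thin axle stubs), about 0.3 kg, with one dark oil slot 11 x 61 mm along its side. Origin mid-length on its axis, 22 mm above the bench; body y along the axis, body z from the axis out through the slot's middle (up when the slot faces up). Rolls freely, 138 mm per turn; let go, it stops within about 10 mm. Absent (None) in some runs
- roller3: steel roller, a cylinder 44 mm across, 90 mm long (112 over its thin axle stubs), about 0.3 kg, with one dark oil slot 11 x 61 mm along its side. Origin mid-length on its axis, 22 mm above the bench; body y along the axis, body z from the axis out through the slot's middle (up when the slot faces up). Rolls freely, 138 mm per turn; let go, it stops within about 10 mm. Absent (None) in some runs
- chock1: a flat bar of dark steel, the chock: 66 mm long (along its y) by 40 mm wide (along its x) by 14 mm thick, about 0.28 kg, loose on the bench. Origin at the centre of its underside. When its long edge just touches a roller lying alongside, their centres are 40.5 mm apart
- chock2: a flat bar of dark steel, the chock: 66 mm long (along its y) by 40 mm wide (along its x) by 14 mm thick, about 0.28 kg, loose on the bench. Origin at the centre of its underside. When its long edge just touches a roller lying alongside, their centres are 40.5 mm apart
- chock3: a flat bar of dark steel, the chock: 66 mm long (along its y) by 40 mm wide (along its x) by 14 mm thick, about 0.28 kg, loose on the bench. Origin at the centre of its underside. When its long edge just touches a roller lying alongside, their centres are 40.5 mm apart
- plate1: a flat aluminium plate with four bolt holes, 120 mm long (along its y) by 60 mm wide (along its x) by 10 mm thick, about 0.22 kg, loose; starts lying on the drip sheet. Origin at the centre of its underside
- plate2: a flat aluminium plate with four bolt holes, 120 mm long (along its y) by 60 mm wide (along its x) by 10 mm thick, about 0.22 kg, loose; starts lying on the drip sheet. Origin at the centre of its underside
- sheet: the drip sheet, a sheet of pale paper stuck flat on the bench, 180 mm (its x, away from the robot) by 500 mm (its y), under 1 mm thick; no edge that can be felt. Origin at its centre, on the bench
- mat: the black rubber mat for the plates, stuck flat on the bench at one side of the sheet, 270 mm (its x) by 180 mm (its y), 1 mm thick; no edge that can be felt. Origin at its centre, on the bench
- pad: the cork pad, flat on the bench at the other side, 260 mm (x) by 140 mm (y), 1 mm thick, on which the three chocks start. Origin at its centre
- screwdriver: a screwdriver lying beyond the sheet (not to be moved); origin under its middle
- tape_roll: a roll of grey tape, 80 mm across, 25 mm high, flat on the bench (not to be moved); origin under its centre
- jar: a glass jar with a steel cap, 64 mm across, 70 mm high (not to be moved); origin under its centre
- offcut: a wooden offcut 50 by 35 by 30 mm (not to be moved); origin under its centre
- oil: a white oil bottle 60 mm across, 150 mm high (not to be moved); origin under its centre
- mug: a white mug 76 mm across, 70 mm high, beyond the sheet (not to be moved); origin under its centre

How it is judged:
By the outcome, as a careful person would: the job done as asked, in the order asked, and still so for the second after the job is handed in, with the robot touching nothing.
Of roller1, roller2, roller3 only 2 to 3 are there at a start; the rules pass over those that are not, and their reading is None.
At some moment in a run one of plate1, plate2 may be knocked a few centimetres aside while the robot is not near it.
Once in a run the grip may slacken for a moment while it holds something.
It also fails if it takes over 210 s, if anything falls off the work surface, if the arm or the gripper's body presses on something with over 40 N, if the wrist force passes 120 N, or if a joint passes its speed limit or range.

## Working session

There is one attempt and no reset: what is moved stays moved. The work goes in short steps, Python scripts to look and compute and a tool call to move; the robot and the scene stay as the last step left them, time stands still between calls to the robot, and variables do not carry over. Pictures are saved under pics/ and viewed, and the job is handed in when it is done.

Besides the shell and the picture viewer there is one more tool, called after "Call:" as a command line: name --argument value ..., lists and objects as JSON in quotes. jog_arm: Moves the arm, as the interface text tells. Its arguments: {"type":"object","properties":{"series":{"type":"array"}},"required":["series"]}

```bash
ls; mkdir -p pics; cat > h.py <<'E'
import numpy as np, cv2
from plant import env, imaging, workorder
def grab(n):
    f=imaging.grab_frame(n); return f
def save(f,name,crop=None,s=1):
    im=f["image"][:,:,::-1]
    if crop: im=im[crop[1]:crop[3],crop[0]:crop[2]]
    im=cv2.resize(im,None,fx=s,fy=s,interpolation=cv2.INTER_CUBIC) if s!=1 else im
    cv2.imwrite("pics/"+name+".png",im)
def ray(f,u,v,z=0.0):
    T=np.array(f["camera_from_world"]);R=T[:3,:3];t=T[:3,3]
    c=-R.T@t; d=R.T@np.array([(u-f["cx"])/f["fx"],(v-f["cy"])/f["fy"],1.0])
    return c+d*(z-c[2])/d[2]
def proj(f,p):
    T=np.array(f["camera_from_world"]);q=T[:3,:3]@np.array(p)+T[:3,3]
    return f["fx"]*q[0]/q[2]+f["cx"],f["fy"]*q[1]/q[2]+f["cy"]
def cloud(f):
    d=f["depth"];v,u=np.mgrid[0:384,0:512]
    P=np.stack([(u-f["cx"])/f["fx"]*d,(v-f["cy"])/f["fy"]*d,d],-1)
    T=np.array(f["camera_from_world"]);R=T[:3,:3];t=T[:3,3]
    W=(P-t)@R; W[d==0]=np.nan
    return W
E
python3 - <<'E'
from h import *
o=env.get_obs()
for k in("time_s","position","eef_rot","force","gripper_width"):print(k,o[k])
for n in("scene","top","wrist"):
    f=grab(n);save(f,n+"0",s=1.5)
    T=np.array(f["camera_from_world"]);print(n,f["fx"],-T[:3,:3].T@T[:3,3]);print(T[:3,:3].round(2))
E
```

```text
pics
time_s 0.0
position [0.22991012 0.4990423  0.20430414]
eef_rot [[-1.14548044e-03 -9.08207665e-01  4.18518249e-01]
 [-1.89379167e-03  4.18519744e-01  9.08205724e-01]
 [-9.99997551e-01  2.47745515e-04 -2.19936229e-03]]
force [1.11933204 0.2333398  0.75089321]
gripper_width 0.09393833231390965
scene 394.97966083508766 [1.13408609 0.70140552 0.64942648]
[[-0.77  0.64  0.  ]
 [ 0.36  0.43 -0.83]
 [-0.53 -0.64 -0.56]]
top 414.31754028446954 [ 0.48947025 -0.01849597  1.2940398 ]
[[-0.01 -1.   -0.02]
 [-1.    0.01 -0.05]
 [ 0.05  0.02 -1.  ]]
wrist 269.8325297402397 [0.16998908 0.52592223 0.38328498]
[[ 0.42  0.91 -0.  ]
 [ 0.88 -0.41  0.23]
 [ 0.21 -0.1  -0.97]]
```

View pics/top0.png

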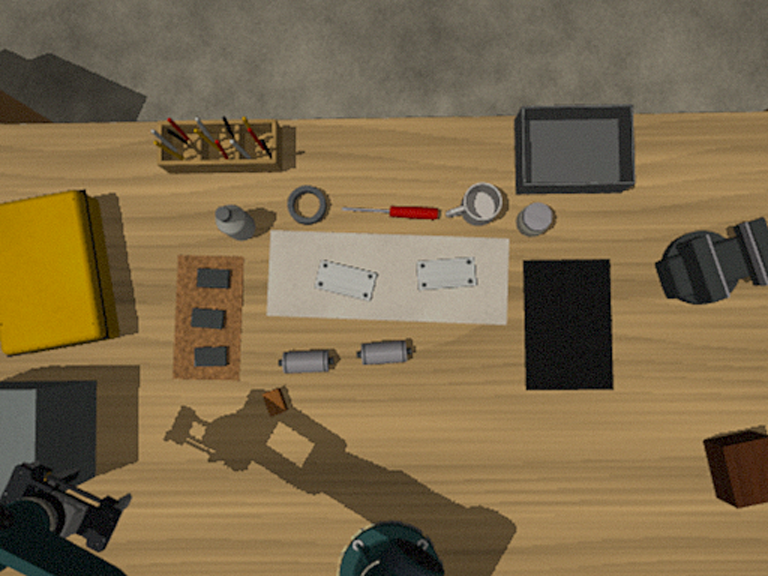

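View pics/scene0.png

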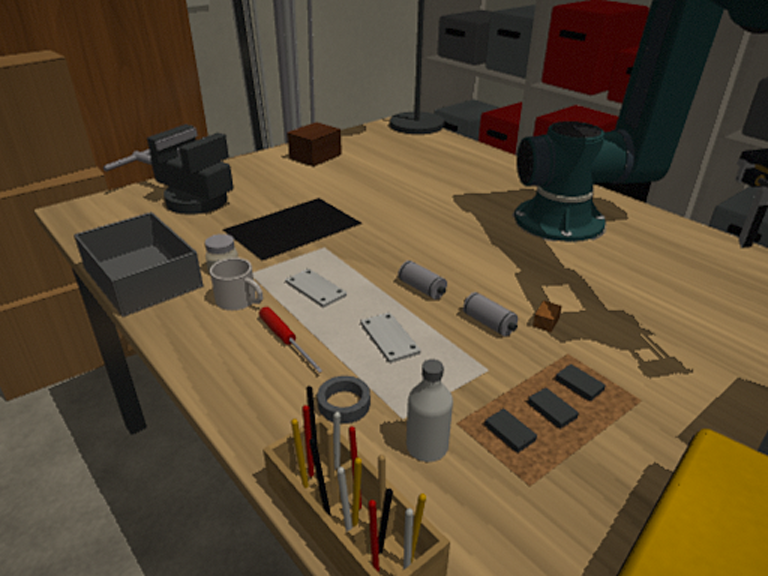

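View pics/wrist0.png

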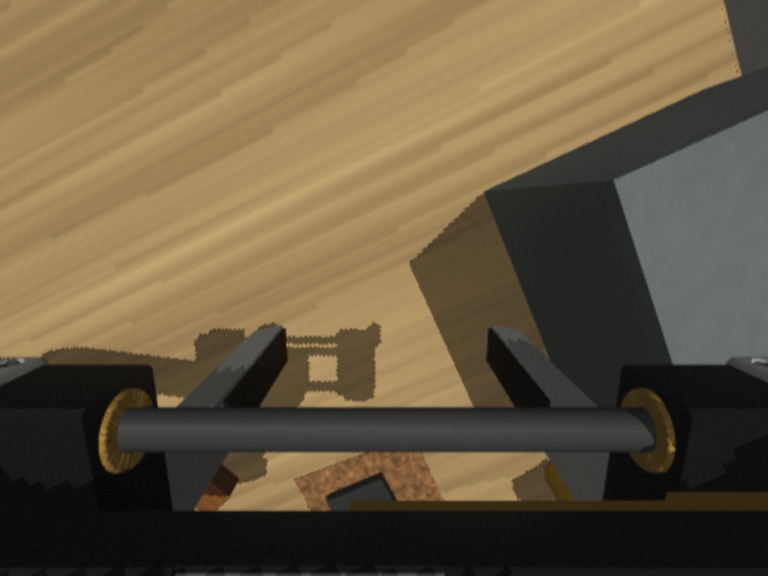

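Top view: two rollers at about px (305,361) and (386,352) in the 1.5x picture. The plates sit on the sheet at (347,280) and (446,273). The mat is right, the chocks left on cork, and no slot is visible yet. Next I measure.

```bash
cat > m.py <<'E'
from h import *
def rect(f,mask,z,amin=30):
    out=[]
    cs,_=cv2.findContours(mask.astype(np.uint8),cv2.RETR_EXTERNAL,cv2.CHAIN_APPROX_NONE)
    for c in cs:
        if cv2.contourArea(c)<amin: continue
        p=np.array([ray(f,u,v,z)[:2] for u,v in c[:,0,:]],np.float32)*1000
        (cx,cy),(w,h),a=cv2.minAreaRect(p)
        b=cv2.boxPoints(((cx,cy),(w,h),a)); e1=b[1]-b[0]; e2=b[2]-b[1]
        L=e1 if np.linalg.norm(e1)>np.linalg.norm(e2) else e2
        ang=np.degrees(np.arctan2(L[1],L[0]))%180
        out.append((cx,cy,max(w,h),min(w,h),ang,c[:,0,:].mean(0)))
    return out
def show(n,r):
    for q in r: print(n,"c=(%.1f,%.1f) L=%.1f W=%.1f ang=%.1f px=%s"%(q[0],q[1],q[2],q[3],q[4],q[5].round(0)))
E
python3 - <<'E'
from m import *
f=grab("top");W=cloud(f)*1000;im=f["image"].astype(int);hsv=cv2.cvtColor(f["image"],cv2.COLOR_RGB2HSV)
roi=np.zeros((384,512),bool);roi[120:290,110:420]=1
print("bench z",np.nanmedian(W[250:270,200:340,2]),np.nanstd(W[250:270,200:340,2]))
z=W[:,:,2]
save(f,"top_c",(110,130,420,290),2.5)
zm=np.clip((z-np.nanmedian(W[250:270,200:340,2])+5)*6,0,255);cv2.imwrite("pics/z0.png",cv2.resize(zm[100:300,100:430].astype(np.uint8),None,fx=2,fy=2))
show("sheet",rect(f,roi&(hsv[:,:,2]>150)&(hsv[:,:,1]<60),0,800))
show("mat",rect(f,roi&(hsv[:,:,2]<30),0.001,1000))
show("chock",rect(f,roi&(hsv[:,:,2]<95)&(hsv[:,:,1]<60),0.014,60))
for nm,(u,v) in dict(plate=(231,187),sheet=(200,200),roller=(204,241),roller2=(257,235),mat=(370,215),chock=(140,185),sh2=(320,200)).items(): print(nm,f["image"][v,u],hsv[v,u],z[v,u])
E
```

```text
bench z -0.20721293004610797 2.5925964463015645
sheet c=(610.3,0.4) L=500.5 W=179.8 ang=87.3 px=[259. 184.]
mat c=(507.6,-371.8) L=265.6 W=177.0 ang=0.0 px=[378. 216.]
chock c=(436.4,165.7) L=99.2 W=40.0 ang=89.5 px=[208. 238.]
chock c=(448.8,367.5) L=62.8 W=37.1 ang=89.5 px=[140. 237.]
chock c=(527.3,374.0) L=64.9 W=38.1 ang=85.1 px=[138. 212.]
chock c=(610.5,363.5) L=65.7 W=37.6 ang=89.4 px=[141. 185.]
chock c=(505.2,-367.7) L=258.2 W=173.7 ang=179.9 px=[378. 217.]
chock c=(619.8,-407.3) L=78.9 W=45.4 ang=134.2 px=[389. 181.]
chock c=(729.7,312.9) L=87.6 W=55.5 ang=34.6 px=[158. 148.]
chock c=(763.5,-200.1) L=62.8 W=62.0 ang=179.1 px=[320. 132.]
chock c=(761.2,166.6) L=79.3 W=76.9 ang=26.1 px=[204. 136.]
chock c=(792.4,-384.6) L=231.7 W=25.1 ang=89.2 px=[381. 124.]
plate [170 169 162] [ 26  12 170] 11.125603757114083
sheet [177 169 151] [ 21  37 177] 8.199576058294292
roller [143 140 139] [  8   7 143] 40.99790253577844
roller2 [138 137 134] [ 23   7 138] 42.504101240187865
mat [ 8 17 14] [ 80 135  17] 4.504341529099103
chock [60 61 60] [60  4 61] 14.537134258201872
sh2 [178 168 150] [ 19  40 178] 1.9394387119953906<stdin>:7: RuntimeWarning: invalid value encountered in cast
```

View pics/top_c.png

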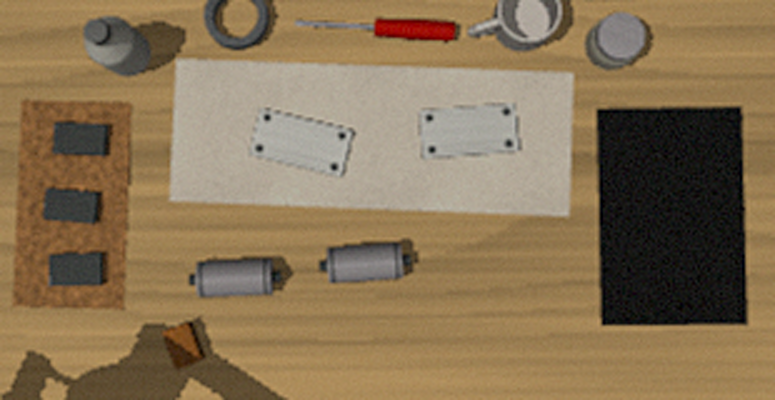

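View pics/z0.png

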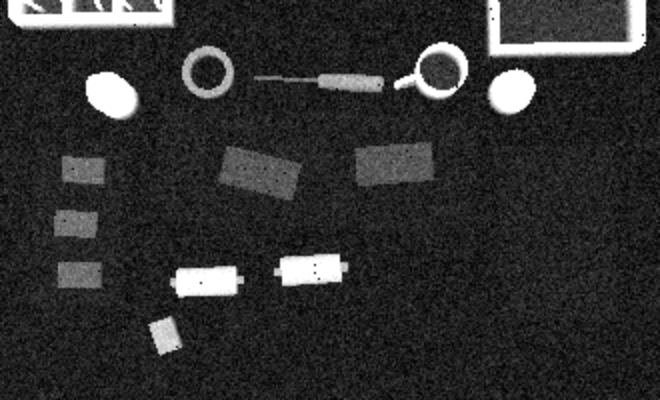

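The crop shows both plates at about (300,140) and (470,130), with the holes clear. The depth picture separates plates, chocks and rollers cleanly, so I segment by height.

```bash
cat >> m.py <<'E'
def hmask(f,lo,hi,box):
    """median-filtered height mask; box = x0,x1,y0,y1 mm world"""
    d=cv2.medianBlur(f["depth"],5); g=dict(f); g["depth"]=d
    W=cloud(g)*1000
    m=(W[:,:,2]>lo)&(W[:,:,2]<hi)&(W[:,:,0]>box[0])&(W[:,:,0]<box[1])&(W[:,:,1]>box[2])&(W[:,:,1]<box[3])
    return m,W
def plates(f,box=(330,740,-500,260)):
    m,W=hmask(f,5.5,16,box)
    m=cv2.morphologyEx(m.astype(np.uint8),cv2.MORPH_OPEN,np.ones((5,5)))
    return rect(f,m,0.010,400)
def chocks(f,box=(350,740,-260,470)):
    hsv=cv2.cvtColor(f["image"],cv2.COLOR_RGB2HSV)
    m,W=hmask(f,8,20,box)
    m=m&(hsv[:,:,2]<100)
    return rect(f,m,0.014,150)
def rollers(f,box=(380,720,-280,280)):
    m,W=hmask(f,24,60,box)
    m=cv2.morphologyEx(m.astype(np.uint8),cv2.MORPH_OPEN,np.ones((5,5)))
    return rect(f,m,0.030,250)
E
python3 - <<'E'
from m import *
f=grab("top")
show("plate",plates(f));show("chock",chocks(f));show("roller",rollers(f))
m,W=hmask(f,18,45,(250,450,50,300));show("tall",rect(f,m,0.03,60))
E
```

```text
plate c=(604.4,89.4) L=121.3 W=60.5 ang=75.4 px=[229. 186.]
plate c=(616.5,-119.4) L=118.8 W=59.8 ang=93.8 px=[297. 181.]
chock c=(448.9,369.1) L=65.8 W=37.1 ang=89.5 px=[140. 237.]
chock c=(528.1,376.1) L=66.4 W=39.5 ang=83.8 px=[138. 212.]
chock c=(611.2,364.8) L=63.9 W=39.7 ang=85.6 px=[141. 185.]
roller c=(438.6,169.4) L=97.9 W=42.5 ang=89.6 px=[203. 240.]
roller c=(454.6,10.6) L=98.9 W=43.0 ang=93.6 px=[255. 234.]
tall c=(355.6,233.3) L=49.7 W=36.7 ang=21.9 px=[182. 268.]
tall c=(431.0,171.0) L=107.0 W=33.4 ang=89.5 px=[203. 242.]
```

Call:
jog_arm --series '[{"translation": [193, -310, -40], "roll": -1.072, "grip": 94}, {"translation": [193, -310, -40], "roll": -1.072, "grip": 94}, {"translation": [193, -310, -40], "roll": -1.072, "grip": 94}, {"translation": [193, -310, -40], "roll": -1.072, "grip": 94}, {"translation": [193, -310, -40], "roll": -1.072, "grip": 94}, {"translation": [193, -310, -40], "roll": -1.072, "grip": 94}, {"translation": [193, -310, -40], "roll": -1.072, "grip": 94}, {"translation": [193, -310, -40], "roll": -1.072, "grip": 94}]'

```text
time_s: 1.25
position: [0.423, 0.1898, 0.1655]
eef_rot: [[-0.0, -0.067, 0.998], [0.001, 0.998, 0.067], [-1.0, 0.001, -0.0]]
force: [-0.0, 0.6, -0.2]
gripper_width: 0.0938
```

```bash
python3 - <<'E'
from m import *
f=grab("wrist");save(f,"w1",s=1.5)
T=np.array(f["camera_from_world"]);print(-T[:3,:3].T@T[:3,3])
E
```

```text
[0.41850299 0.25451015 0.34437908]
```

View pics/w1.png

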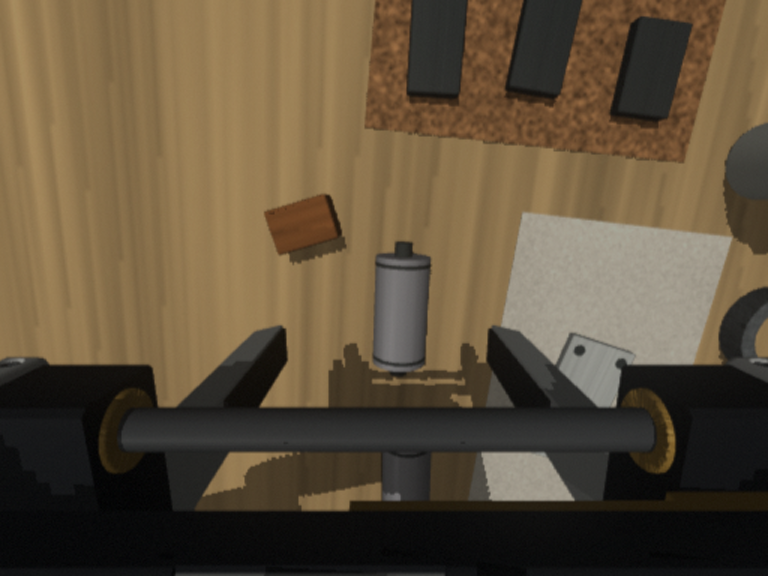

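Call:
jog_arm --series '[{"translation": [194, -309, -66], "roll": 0, "grip": 94}, {"translation": [194, -309, -66], "roll": 0, "grip": 94}, {"translation": [194, -309, -66], "roll": 0, "grip": 94}, {"translation": [194, -309, -66], "roll": 0, "grip": 94}, {"translation": [194, -309, -66], "roll": 0, "grip": 94}, {"translation": [194, -309, -66], "roll": 0, "grip": 94}, {"translation": [194, -309, -66], "roll": 0, "grip": 94}, {"translation": [194, -309, -66], "roll": 0, "grip": 94}]'

```text
time_s: 2.3
position: [0.6173, -0.1173, 0.0995]
eef_rot: [[-0.0, -0.069, 0.998], [0.001, 0.998, 0.069], [-1.0, 0.001, -0.0]]
force: [0.6, 0.4, 0.8]
gripper_width: 0.0944
```

Call:
jog_arm --series '[{"translation": [0, 0, -60], "roll": 0, "grip": 80}, {"translation": [0, 0, -96], "roll": 0, "grip": 80}, {"translation": [0, 0, -96], "roll": 0, "grip": 80}, {"translation": [0, 0, -96], "roll": 0, "grip": 50}, {"translation": [0, 0, -96], "roll": 0, "grip": 50}, {"translation": [0, 0, -96], "roll": 0, "grip": 50}, {"translation": [0, 0, -96], "roll": 0, "grip": 50}, {"translation": [0, 0, -96], "roll": 0, "grip": 50}]'

```text
time_s: 3.3
position: [0.6165, -0.1189, 0.0047]
eef_rot: [[-0.001, -0.067, 0.998], [0.001, 0.998, 0.067], [-1.0, 0.001, -0.001]]
force: [-3.7, 1.7, 6.0]
gripper_width: 0.0597
```

Call:
jog_arm --series '[{"translation": [-6, -25, 0], "roll": 0, "grip": 50}, {"translation": [-15, -60, 0], "roll": -0.02, "grip": 50}, {"translation": [-24, -100, 0], "roll": -0.04, "grip": 50}, {"translation": [-34, -140, 0], "roll": -0.066, "grip": 50}, {"translation": [-44, -180, 0], "roll": -0.066, "grip": 50}, {"translation": [-54, -220, 0], "roll": -0.066, "grip": 50}, {"translation": [-62, -253, 0], "roll": -0.066, "grip": 50}, {"translation": [-62, -253, 0], "roll": -0.066, "grip": 50}]'

```text
time_s: 4.3
position: [0.555, -0.3765, 0.0048]
eef_rot: [[0.002, 0.002, 1.0], [-0.005, 1.0, -0.002], [-1.0, -0.005, 0.002]]
force: [-1.1, -3.5, 3.4]
gripper_width: 0.0597
```

```bash
python3 - <<'E'
from m import *
f=grab("wrist");save(f,"w2",s=1.2)
E
```

```text
(no output)
```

View pics/w2.png

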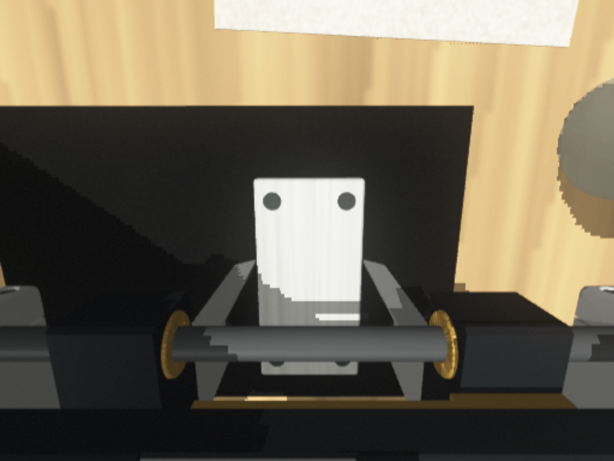

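The wrist view shows the plate at (308,275), held straight and inside the black mat. I release it and go for plate1.

Call:
jog_arm --series '[{"translation": [0, 0, 0], "roll": 0, "grip": 80}, {"translation": [0, 0, 0], "roll": 0, "grip": 80}, {"translation": [0, 0, 40], "roll": 0, "grip": 80}, {"translation": [0, 0, 90], "roll": 0, "grip": 80}, {"translation": [12, 60, 96], "roll": -0.1, "grip": 80}, {"translation": [20, 120, 96], "roll": -0.2, "grip": 80}, {"translation": [30, 180, 96], "roll": -0.255, "grip": 80}, {"translation": [36, 240, 96], "roll": -0.255, "grip": 80}]'

```text
time_s: 5.35
position: [0.5909, -0.1289, 0.0988]
eef_rot: [[-0.001, 0.25, 0.968], [0.001, 0.968, -0.25], [-1.0, 0.001, -0.001]]
force: [-0.2, 0.6, -0.6]
gripper_width: 0.08
```

```bash
python3 - <<'E'
from m import *
f=grab("top")
show("plate",plates(f));show("roller",rollers(f))
print(env.get_obs()["position"])
f=grab("wrist");save(f,"w3",s=1.5)
E
```

```text
plate c=(556.4,-375.6) L=117.2 W=55.7 ang=89.4 px=[380. 200.]
plate c=(604.4,89.1) L=120.5 W=59.4 ang=76.3 px=[229. 186.]
roller c=(438.6,171.0) L=101.0 W=42.5 ang=89.6 px=[203. 240.]
roller c=(455.6,13.7) L=91.4 W=42.5 ang=89.5 px=[255. 234.]
[ 0.59130973 -0.12056701  0.0988722 ]
```

View pics/w3.png

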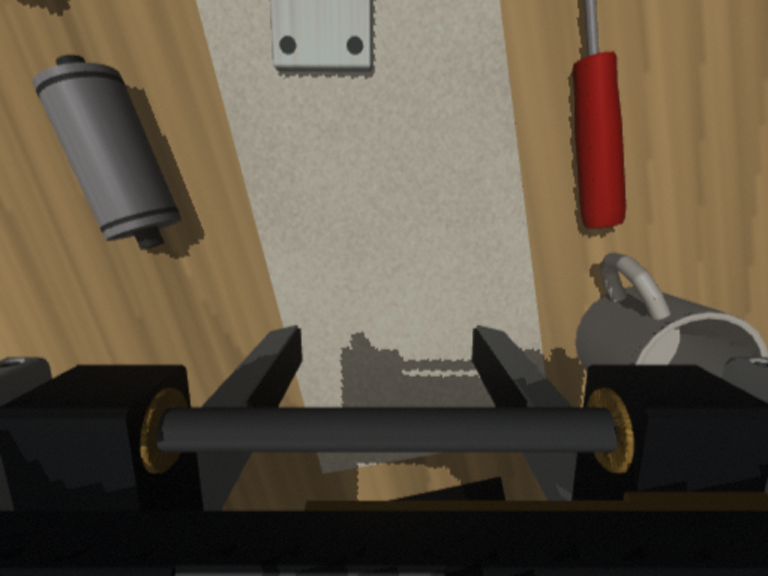

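Call:
jog_arm --series '[{"translation": [5, 60, 0], "roll": 0.01, "grip": 80}, {"translation": [9, 120, 0], "roll": 0.01, "grip": 80}, {"translation": [13, 180, 0], "roll": 0.01, "grip": 80}, {"translation": [13, 221, 0], "roll": 0.01, "grip": 80}, {"translation": [13, 221, -50], "roll": 0.01, "grip": 80}, {"translation": [13, 221, -96], "roll": 0.01, "grip": 80}, {"translation": [13, 221, -96], "roll": 0.01, "grip": 80}, {"translation": [13, 221, -96], "roll": 0.01, "grip": 50}]'

```text
time_s: 6.45
position: [0.6036, 0.0887, 0.0029]
eef_rot: [[-0.001, 0.241, 0.97], [0.0, 0.97, -0.241], [-1.0, -0.0, -0.001]]
force: [0.3, 0.5, 0.4]
gripper_width: 0.0733
```

Call:
jog_arm --series '[{"translation": [0, 0, 0], "roll": 0, "grip": 50}, {"translation": [0, 0, 0], "roll": 0, "grip": 50}, {"translation": [0, 0, 0], "roll": 0, "grip": 50}]'

```text
time_s: 6.82
position: [0.604, 0.0885, 0.0034]
eef_rot: [[-0.0, 0.242, 0.97], [0.0, 0.97, -0.242], [-1.0, -0.0, -0.0]]
force: [-1.1, 0.5, -0.1]
gripper_width: 0.0594
```

Call:
jog_arm --series '[{"translation": [-7, -25, 0], "roll": 0.05, "grip": 50}, {"translation": [-18, -65, 0], "roll": 0.12, "grip": 50}, {"translation": [-30, -105, 0], "roll": 0.2, "grip": 50}, {"translation": [-44, -148, 0], "roll": 0.245, "grip": 50}, {"translation": [-72, -185, 0], "roll": 0.245, "grip": 50}, {"translation": [-102, -225, 0], "roll": 0.245, "grip": 50}, {"translation": [-136, -270, 0], "roll": 0.245, "grip": 50}, {"translation": [-136, -290, 0], "roll": 0.245, "grip": 50}]'

```text
time_s: 7.82
position: [0.4665, -0.203, 0.0036]
eef_rot: [[-0.0, 0.002, 1.0], [0.0, 1.0, -0.002], [-1.0, 0.0, -0.0]]
force: [-0.0, 0.5, -1.6]
gripper_width: 0.0598
```

Call:
jog_arm --series '[{"translation": [0, -35, 0], "roll": 0, "grip": 50}, {"translation": [0, -75, 0], "roll": 0, "grip": 50}, {"translation": [0, -115, 0], "roll": 0, "grip": 50}, {"translation": [0, -150, 0], "roll": 0, "grip": 50}, {"translation": [0, -173, 0], "roll": 0, "grip": 50}, {"translation": [0, -173, 0], "roll": 0, "grip": 50}]'

```text
time_s: 8.57
position: [0.4687, -0.3761, 0.0034]
eef_rot: [[0.001, 0.0, 1.0], [-0.002, 1.0, -0.0], [-1.0, -0.002, 0.001]]
force: [-0.0, -1.8, -0.3]
gripper_width: 0.0594
```

```bash
python3 - <<'E'
from m import *
f=grab("wrist");save(f,"w4",s=1.2)
E
```

```text
(no output)
```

View pics/w4.png

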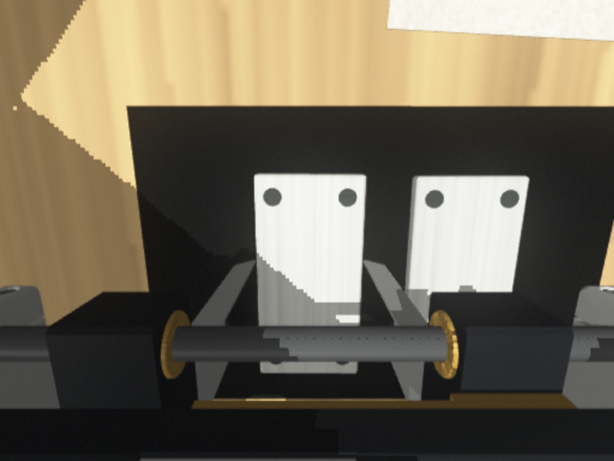

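Wrist view: both plates lie side by side on the mat, at (310,275) and (468,240), with a gap between them. I release and go to roller B.

Call:
jog_arm --series '[{"translation": [0, 0, 0], "roll": 0, "grip": 72}, {"translation": [0, 0, 0], "roll": 0, "grip": 72}, {"translation": [0, 0, 45], "roll": 0, "grip": 72}, {"translation": [0, 0, 100], "roll": 0, "grip": 90}, {"translation": [0, 62, 126], "roll": 0, "grip": 90}, {"translation": [0, 124, 126], "roll": 0, "grip": 90}, {"translation": [0, 186, 126], "roll": 0, "grip": 90}, {"translation": [0, 210, 126], "roll": 0, "grip": 90}]'

```text
time_s: 9.62
position: [0.4677, -0.1608, 0.1299]
eef_rot: [[0.001, -0.005, 1.0], [0.001, 1.0, 0.005], [-1.0, 0.001, 0.001]]
force: [0.1, -0.7, 0.2]
gripper_width: 0.0896
```

```bash
python3 - <<'E'
from m import *
f=grab("top")
show("plate",plates(f));show("roller",rollers(f));show("chock",chocks(f))
print(env.get_obs()["position"]);save(f,"t1",(110,110,420,300),2.5)
E
```

```text
plate c=(470.0,-389.1) L=85.8 W=55.3 ang=89.5 px=[386. 228.]
plate c=(556.4,-375.6) L=117.2 W=55.7 ang=89.4 px=[380. 200.]
roller c=(438.6,171.0) L=101.0 W=42.5 ang=89.6 px=[203. 240.]
roller c=(455.5,10.7) L=97.5 W=42.5 ang=89.5 px=[255. 234.]
chock c=(448.9,369.1) L=65.8 W=37.1 ang=89.5 px=[140. 237.]
chock c=(528.2,375.9) L=66.1 W=39.4 ang=84.3 px=[137. 211.]
chock c=(611.2,364.7) L=64.0 W=39.3 ang=85.0 px=[141. 185.]
[ 0.46773282 -0.15860722  0.12988664]
```

View pics/t1.png

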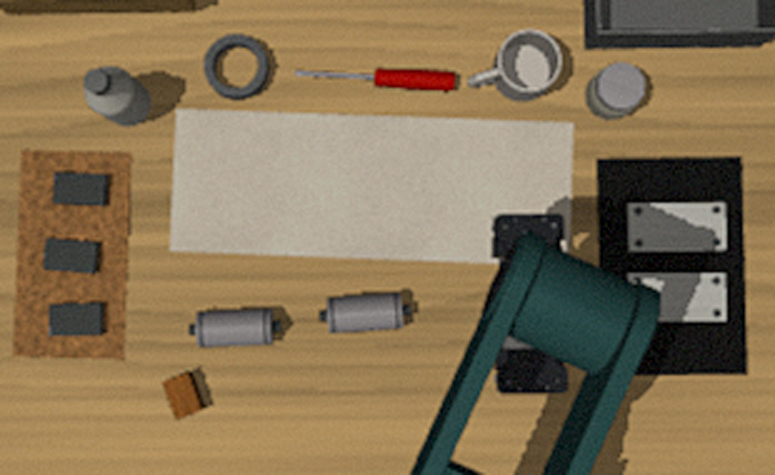

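The picture confirms it: the sheet is clear, and both plates are on the mat at (677,228) and (677,298). Now I cage roller B.

Call:
jog_arm --series '[{"translation": [-13, 62, 0], "roll": 0.07, "grip": 90}, {"translation": [-13, 124, 0], "roll": 0.07, "grip": 90}, {"translation": [-13, 173, 0], "roll": 0.07, "grip": 90}, {"translation": [-13, 173, 0], "roll": 0.07, "grip": 90}, {"translation": [-13, 173, -60], "roll": 0.07, "grip": 90}, {"translation": [-13, 173, -120], "roll": 0.07, "grip": 90}, {"translation": [-13, 173, -120], "roll": 0.07, "grip": 54}, {"translation": [-13, 173, -120], "roll": 0.07, "grip": 54}]'

```text
time_s: 10.68
position: [0.4564, 0.0076, 0.0114]
eef_rot: [[0.002, -0.07, 0.998], [-0.0, 0.998, 0.07], [-1.0, -0.001, 0.002]]
force: [0.1, 0.1, -0.1]
gripper_width: 0.073
```

Call:
jog_arm --series '[{"translation": [0, 0, 0], "roll": 0, "grip": 48}, {"translation": [0, 0, 0], "roll": 0, "grip": 48}, {"translation": [0, 0, 0], "roll": 0, "grip": 48}]'

```text
time_s: 11.05
position: [0.4558, 0.0084, 0.0105]
eef_rot: [[0.002, -0.071, 0.997], [-0.0, 0.997, 0.071], [-1.0, -0.0, 0.002]]
force: [0.6, 0.1, 0.3]
gripper_width: 0.0485
```

```bash
python3 - <<'E'
from m import *
f=grab("wrist");save(f,"w5",s=1.5)
E
```

```text
(no output)
```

View pics/w5.png

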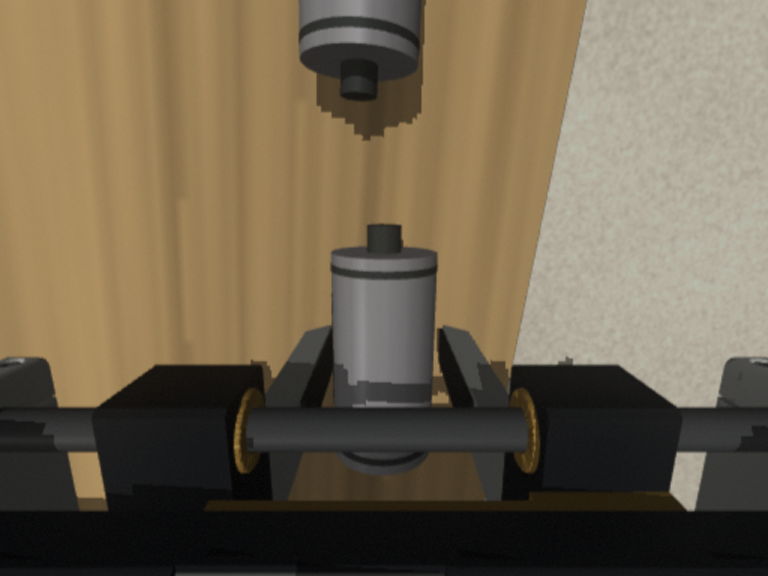

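Roller B is caged, centred at px (384,340), and no slot is showing. I roll it 60 mm and look.

Call:
jog_arm --series '[{"translation": [5, 0, 0], "roll": 0, "grip": 48}, {"translation": [14, 1, 0], "roll": 0, "grip": 48}, {"translation": [24, 2, 0], "roll": 0, "grip": 48}, {"translation": [34, 2, 0], "roll": 0, "grip": 48}, {"translation": [44, 3, 0], "roll": 0, "grip": 48}, {"translation": [54, 4, 0], "roll": 0, "grip": 48}, {"translation": [60, 4, 0], "roll": 0, "grip": 48}, {"translation": [60, 4, 0], "roll": 0, "grip": 48}]'

```text
time_s: 12.1
position: [0.5159, 0.0125, 0.0096]
eef_rot: [[0.001, -0.071, 0.997], [-0.0, 0.997, 0.071], [-1.0, -0.0, 0.001]]
force: [0.3, 0.5, 0.6]
gripper_width: 0.048
```

```bash
python3 - <<'E'
from m import *
f=grab("wrist");save(f,"w6",s=1.5)
E
```

```text
(no output)
```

View pics/w6.png

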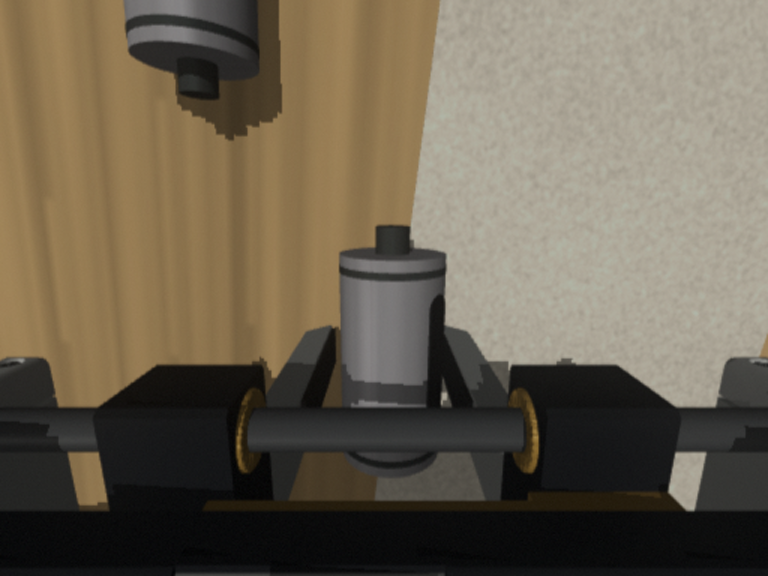

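The slot (437,345) has appeared on the +x flank. Another ~112 mm brings it up, so I roll 95 mm and measure.

Call:
jog_arm --series '[{"translation": [6, 0, 0], "roll": 0, "grip": 48}, {"translation": [18, 1, 0], "roll": 0, "grip": 48}, {"translation": [32, 2, 0], "roll": 0, "grip": 48}, {"translation": [48, 3, 0], "roll": 0, "grip": 48}, {"translation": [64, 4, 0], "roll": 0, "grip": 48}, {"translation": [80, 6, 0], "roll": 0, "grip": 48}, {"translation": [95, 7, 0], "roll": 0, "grip": 48}, {"translation": [95, 7, 0], "roll": 0, "grip": 48}]'

```text
time_s: 13.15
position: [0.612, 0.0196, 0.0094]
eef_rot: [[0.002, -0.071, 0.997], [0.0, 0.997, 0.071], [-1.0, -0.0, 0.002]]
force: [0.9, -0.5, -0.7]
gripper_width: 0.0483
```

```bash
python3 - <<'E'
from m import *
f=grab("wrist");save(f,"w7",s=1.5)
f=grab("top");show("r",rollers(f));show("p",plates(f))
E
```

```text
r c=(437.2,178.6) L=79.7 W=39.5 ang=89.6 px=[201. 241.]
p c=(470.2,-373.5) L=116.8 W=55.3 ang=89.5 px=[380. 228.]
p c=(558.0,-375.6) L=117.3 W=58.7 ang=89.4 px=[380. 200.]
```

View pics/w7.png

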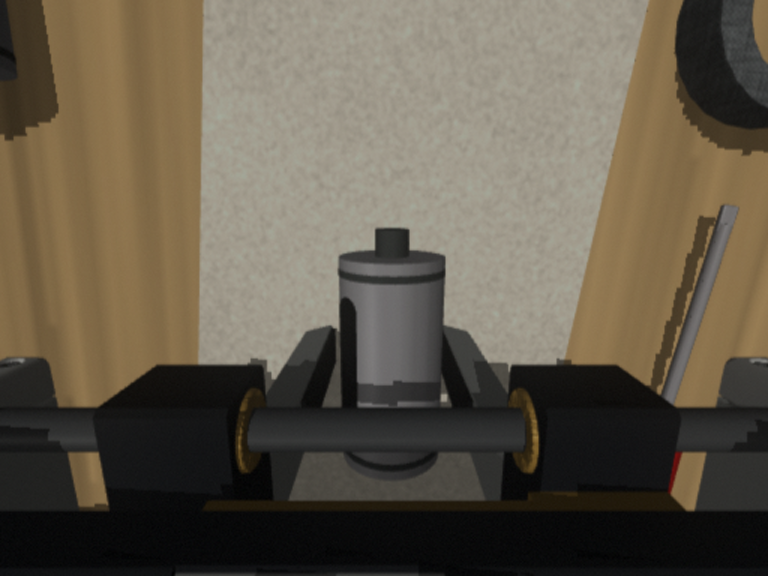

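The slot's right edge is at px 357, with the roller centre at 392 and radius 52. That puts the slot at about -57°, so about 22 mm remain.

Call:
jog_arm --series '[{"translation": [4, 0, 0], "roll": 0, "grip": 48}, {"translation": [9, 1, 0], "roll": 0, "grip": 48}, {"translation": [14, 1, 0], "roll": 0, "grip": 48}, {"translation": [19, 1, 0], "roll": 0, "grip": 48}, {"translation": [22, 2, 0], "roll": 0, "grip": 48}, {"translation": [22, 2, 0], "roll": 0, "grip": 48}, {"translation": [22, 2, 0], "roll": 0, "grip": 48}]'

```text
time_s: 14.12
position: [0.6321, 0.0216, 0.0094]
eef_rot: [[-0.0, -0.071, 0.997], [-0.0, 0.997, 0.071], [-1.0, 0.0, -0.0]]
force: [0.3, -0.2, -0.4]
gripper_width: 0.048
```

```bash
python3 - <<'E'
from m import *
f=grab("wrist");save(f,"w8",(180,120,360,300),3.3)
g=cv2.cvtColor(f["image"],cv2.COLOR_RGB2GRAY)
for v in (205,215,225,235): print(v,g[v,220:302].tolist())
E
```

```text
205 [162, 161, 162, 160, 154, 151, 114, 81, 81, 88, 93, 95, 98, 100, 101, 101, 104, 105, 107, 109, 113, 116, 118, 121, 122, 124, 125, 123, 122, 121, 119, 119, 114, 102, 61, 37, 27, 24, 22, 23, 22, 22, 23, 21, 21, 25, 32, 54, 88, 102, 103, 102, 100, 99, 98, 96, 96, 94, 93, 92, 91, 90, 86, 84, 81, 77, 77, 74, 71, 69, 67, 63, 62, 58, 53, 65, 141, 151, 153, 151, 153, 155]
215 [157, 158, 158, 157, 156, 154, 136, 83, 79, 85, 92, 94, 96, 98, 100, 101, 102, 104, 107, 110, 112, 115, 118, 121, 124, 125, 127, 124, 123, 120, 115, 53, 27, 23, 23, 22, 24, 23, 24, 22, 25, 23, 25, 23, 24, 22, 24, 23, 23, 23, 36, 94, 100, 99, 97, 96, 96, 95, 94, 90, 90, 87, 85, 82, 80, 76, 73, 74, 71, 68, 65, 63, 60, 55, 57, 95, 146, 156, 159, 158, 155, 154]
225 [21, 20, 22, 34, 74, 81, 80, 72, 77, 83, 89, 93, 97, 99, 98, 99, 101, 104, 107, 108, 111, 115, 117, 119, 124, 125, 126, 125, 124, 121, 113, 50, 22, 20, 20, 21, 18, 19, 20, 19, 19, 19, 18, 21, 20, 21, 20, 19, 16, 22, 28, 57, 95, 98, 97, 95, 95, 93, 92, 91, 88, 87, 83, 81, 80, 76, 74, 71, 68, 67, 64, 63, 58, 52, 45, 27, 23, 37, 57, 64, 65, 65]
235 [18, 18, 18, 28, 73, 79, 78, 71, 75, 81, 88, 91, 96, 97, 98, 100, 101, 103, 106, 107, 111, 113, 117, 120, 122, 124, 127, 125, 123, 120, 114, 48, 21, 18, 20, 20, 18, 18, 18, 17, 19, 19, 19, 19, 18, 19, 18, 18, 17, 19, 31, 60, 94, 98, 97, 95, 95, 93, 90, 89, 87, 86, 83, 81, 77, 75, 73, 71, 70, 67, 63, 59, 55, 51, 34, 20, 17, 19, 17, 19, 19, 34]
```

View pics/w8.png

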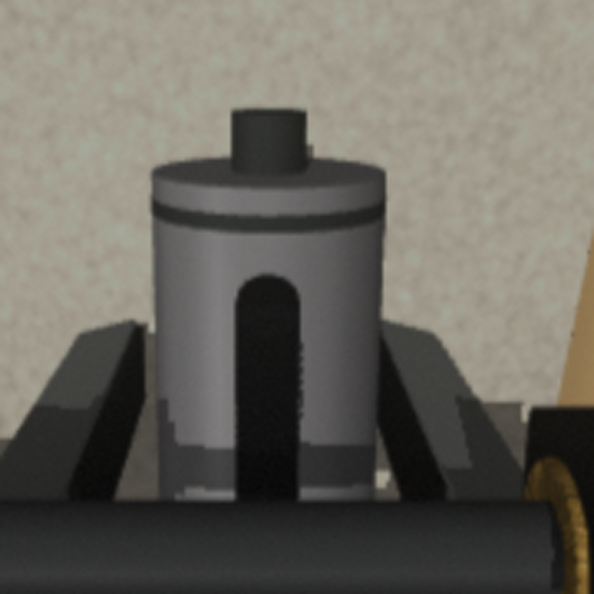

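Slot edges at cols 251–270 and the roller silhouette at 226–295 are both centred on 261, so the slot faces up. I release and rise, moving to roller A.

Call:
jog_arm --series '[{"translation": [0, 0, 0], "roll": 0, "grip": 60}, {"translation": [0, 0, 0], "roll": 0, "grip": 80}, {"translation": [0, 0, 0], "roll": 0, "grip": 90}, {"translation": [0, 0, 30], "roll": 0, "grip": 90}, {"translation": [0, 0, 80], "roll": 0, "grip": 90}, {"translation": [-30, 0, 120], "roll": 0, "grip": 90}, {"translation": [-80, 0, 120], "roll": 0, "grip": 90}, {"translation": [-140, 0, 120], "roll": 0, "grip": 90}]'

```text
time_s: 15.18
position: [0.4917, 0.0214, 0.1305]
eef_rot: [[0.002, -0.071, 0.997], [-0.0, 0.997, 0.071], [-1.0, -0.0, 0.002]]
force: [-0.2, -0.3, 0.2]
gripper_width: 0.0903
```

```bash
cat >> m.py <<'E'
def rollpca(f,box):
    m,W=hmask(f,20,60,box)
    p=W[m][:,:2]; 
    # ends/edges via mask, axis by PCA
    c=p.mean(0); u,s,vt=np.linalg.svd(p-c,full_matrices=False); a=vt[0]
    t=(p-c)@a; w=(p-c)@np.array([-a[1],a[0]])
    mid=(np.percentile(t,1)+np.percentile(t,99))/2; mw=(np.percentile(w,1)+np.percentile(w,99))/2
    print("roller c",(c+mid*a+mw*np.array([-a[1],a[0]])).round(1),"ang %.1f"%(np.degrees(np.arctan2(a[1],a[0]))%180),"L %.1f W %.1f"%(np.ptp(t),np.ptp(w)))
E
python3 - <<'E'
from m import *
f=grab("top")
show("r",rollers(f));show("p",plates(f))
rollpca(f,(380,500,90,250));rollpca(f,(560,700,-60,100))
save(f,"t2",(110,110,420,300),2.5)
E
```

```text
r c=(437.2,183.2) L=70.5 W=39.5 ang=89.6 px=[199. 241.]
r c=(635.0,21.4) L=99.5 W=43.3 ang=93.8 px=[251. 175.]
p c=(470.2,-373.5) L=116.8 W=55.3 ang=89.5 px=[380. 228.]
p c=(557.9,-375.6) L=117.2 W=58.7 ang=89.4 px=[380. 200.]
roller c [433.8 184.5] ang 96.0 L 95.0 W 76.0
roller c [635.1  22.2] ang 94.4 L 111.6 W 43.8
```

View pics/t2.png

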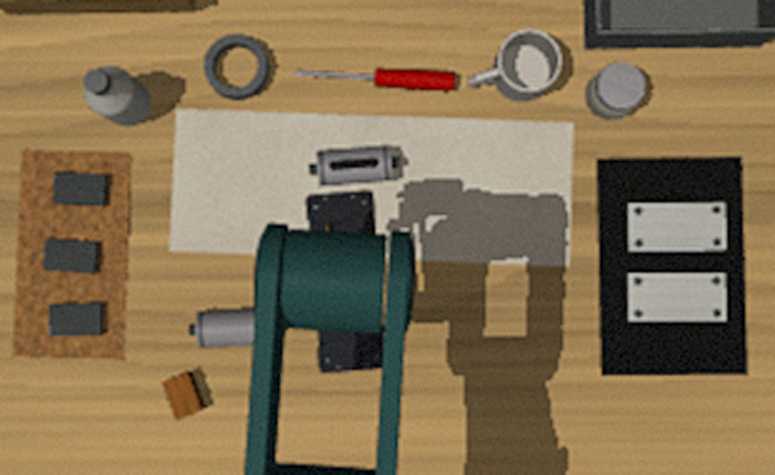

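Roller B is on the sheet at (635,22) with its slot centred at px (355,163). Next, roller A.

Call:
jog_arm --series '[{"translation": [-20, 55, 0], "roll": -0.035, "grip": 90}, {"translation": [-40, 110, 0], "roll": -0.035, "grip": 90}, {"translation": [-54, 148, 0], "roll": -0.035, "grip": 90}, {"translation": [-54, 148, 0], "roll": -0.035, "grip": 90}, {"translation": [-54, 148, -60], "roll": -0.035, "grip": 90}, {"translation": [-54, 148, -120], "roll": -0.035, "grip": 90}, {"translation": [-54, 148, -120], "roll": -0.035, "grip": 54}, {"translation": [-54, 148, -120], "roll": -0.035, "grip": 48}]'

```text
time_s: 16.23
position: [0.4397, 0.1692, 0.0114]
eef_rot: [[0.002, -0.035, 0.999], [0.0, 0.999, 0.035], [-1.0, 0.0, 0.002]]
force: [0.2, -0.2, 1.4]
gripper_width: 0.0732
```

Call:
jog_arm --series '[{"translation": [0, 0, 0], "roll": 0, "grip": 48}, {"translation": [0, 0, 0], "roll": 0, "grip": 48}, {"translation": [5, 0, 0], "roll": 0, "grip": 48}, {"translation": [14, 0, 0], "roll": 0, "grip": 48}, {"translation": [24, 1, 0], "roll": 0, "grip": 48}, {"translation": [34, 1, 0], "roll": 0, "grip": 48}, {"translation": [40, 1, 0], "roll": 0, "grip": 48}, {"translation": [40, 1, 0], "roll": 0, "grip": 48}]'

```text
time_s: 17.23
position: [0.4789, 0.1705, 0.0095]
eef_rot: [[0.001, -0.036, 0.999], [-0.0, 0.999, 0.036], [-1.0, -0.0, 0.001]]
force: [0.8, -0.8, 0.4]
gripper_width: 0.0481
```

```bash
python3 - <<'E'
from m import *
f=grab("wrist");save(f,"w9",s=1.5)
E
```

```text
(no output)
```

View pics/w9.png

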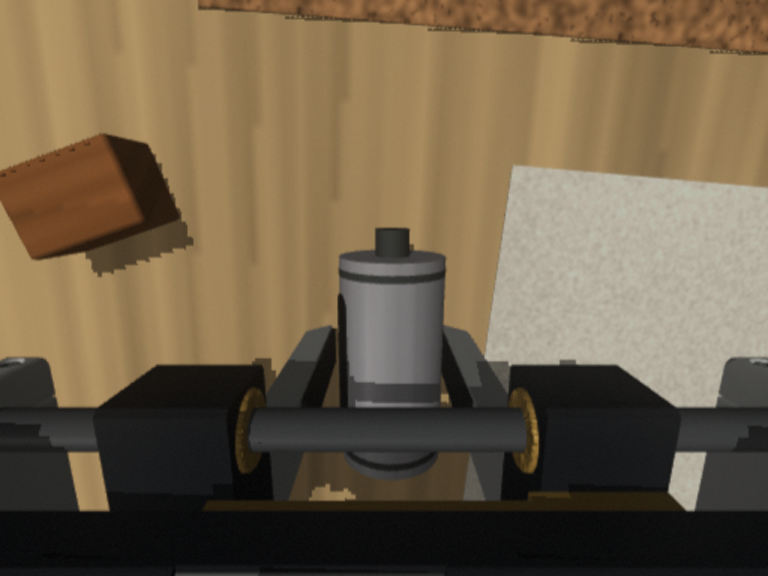

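The slot has appeared on the -x flank, edge at px 347, so it is at about -74°. That needs 28.5 + 138 ≈ 167 mm to land on the sheet. I roll 150 mm in two steps, then look.

Call:
jog_arm --series '[{"translation": [6, 0, 0], "roll": 0, "grip": 48}, {"translation": [18, 1, 0], "roll": 0, "grip": 48}, {"translation": [30, 1, 0], "roll": 0, "grip": 48}, {"translation": [42, 1, 0], "roll": 0, "grip": 48}, {"translation": [54, 2, 0], "roll": 0, "grip": 48}, {"translation": [66, 2, 0], "roll": 0, "grip": 48}, {"translation": [75, 3, 0], "roll": 0, "grip": 48}, {"translation": [80, 3, 0], "roll": 0, "grip": 48}]'

```text
time_s: 18.27
position: [0.5589, 0.1736, 0.0095]
eef_rot: [[0.0, -0.036, 0.999], [0.0, 0.999, 0.036], [-1.0, -0.0, 0.0]]
force: [-0.3, -0.9, -0.1]
gripper_width: 0.048
```

Call:
jog_arm --series '[{"translation": [6, 0, 0], "roll": 0, "grip": 48}, {"translation": [18, 1, 0], "roll": 0, "grip": 48}, {"translation": [30, 1, 0], "roll": 0, "grip": 48}, {"translation": [42, 1, 0], "roll": 0, "grip": 48}, {"translation": [54, 2, 0], "roll": 0, "grip": 48}, {"translation": [64, 2, 0], "roll": 0, "grip": 48}, {"translation": [70, 2, 0], "roll": 0, "grip": 48}, {"translation": [70, 2, 0], "roll": 0, "grip": 48}]'

```text
time_s: 19.27
position: [0.6287, 0.1755, 0.0094]
eef_rot: [[0.0, -0.036, 0.999], [-0.0, 0.999, 0.036], [-1.0, -0.0, 0.0]]
force: [-0.5, 0.0, -0.1]
gripper_width: 0.048
```

```bash
cat >> m.py <<'E'
def slotpx(f):
    g=cv2.cvtColor(f["image"],cv2.COLOR_RGB2GRAY)
    for v in (205,210,215): print(v,g[v,215:310].tolist())
E
python3 - <<'E'
from m import *
f=grab("wrist");save(f,"w10",s=1.5)
E
```

```text
(no output)
```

View pics/w10.png

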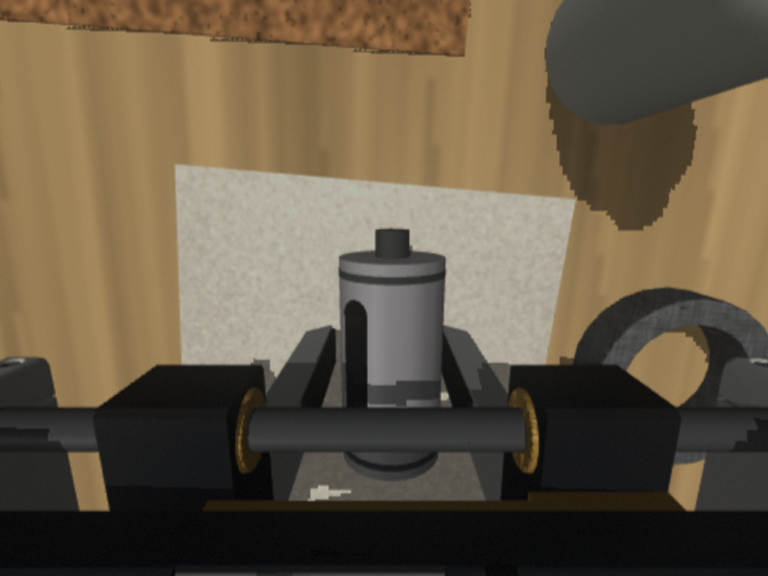

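The slot spans px 344–368 with the roller centre at 392, so about -43°. Roughly 16.5 mm remain.

Call:
jog_arm --series '[{"translation": [4, 0, 0], "roll": 0, "grip": 48}, {"translation": [8, 0, 0], "roll": 0, "grip": 48}, {"translation": [12, 0, 0], "roll": 0, "grip": 48}, {"translation": [15, 1, 0], "roll": 0, "grip": 48}, {"translation": [16.5, 1, 0], "roll": 0, "grip": 48}, {"translation": [16.5, 1, 0], "roll": 0, "grip": 48}, {"translation": [16.5, 1, 0], "roll": 0, "grip": 48}]'

```text
time_s: 20.2
position: [0.6446, 0.1765, 0.0095]
eef_rot: [[0.0, -0.036, 0.999], [-0.0, 0.999, 0.036], [-1.0, -0.0, 0.0]]
force: [-0.0, 0.8, 0.4]
gripper_width: 0.0476
```

```bash
python3 - <<'E'
from m import *
f=grab("wrist");save(f,"w11",(180,120,360,300),3.3);slotpx(f)
E
```

```text
205 [177, 178, 175, 171, 169, 164, 116, 96, 101, 106, 109, 111, 111, 115, 118, 121, 123, 126, 128, 129, 130, 132, 134, 136, 137, 140, 141, 140, 115, 63, 35, 28, 27, 26, 25, 27, 27, 26, 29, 34, 50, 81, 112, 124, 124, 122, 123, 122, 120, 119, 118, 117, 117, 115, 114, 112, 110, 108, 105, 103, 100, 98, 96, 93, 92, 90, 87, 86, 82, 78, 77, 73, 68, 62, 63, 110, 170, 176, 173, 174, 178, 177, 178, 180, 179, 182, 181, 179, 179, 181, 179, 177, 176, 170, 168]
210 [177, 175, 176, 177, 176, 172, 133, 97, 101, 106, 107, 110, 113, 116, 118, 122, 124, 126, 129, 129, 130, 134, 134, 131, 93, 88, 41, 28, 25, 25, 27, 26, 26, 25, 26, 27, 26, 26, 25, 25, 26, 26, 23, 29, 61, 116, 123, 121, 120, 118, 118, 117, 116, 115, 113, 112, 110, 108, 105, 102, 100, 98, 95, 93, 92, 89, 87, 84, 82, 79, 74, 71, 66, 61, 62, 114, 173, 182, 182, 179, 176, 174, 176, 180, 183, 181, 179, 178, 180, 181, 176, 173, 177, 178, 177]
215 [179, 180, 177, 176, 174, 166, 124, 95, 100, 104, 108, 109, 111, 116, 117, 121, 124, 127, 127, 130, 131, 133, 134, 130, 85, 54, 30, 25, 26, 26, 26, 25, 25, 26, 25, 25, 24, 23, 25, 25, 25, 25, 24, 25, 34, 89, 117, 120, 121, 118, 119, 116, 116, 115, 113, 111, 109, 107, 105, 101, 100, 97, 95, 93, 91, 89, 85, 84, 81, 79, 75, 69, 66, 59, 67, 136, 175, 178, 176, 171, 169, 170, 171, 174, 173, 170, 170, 170, 173, 176, 174, 169, 169, 169, 171]
```

View pics/w11.png

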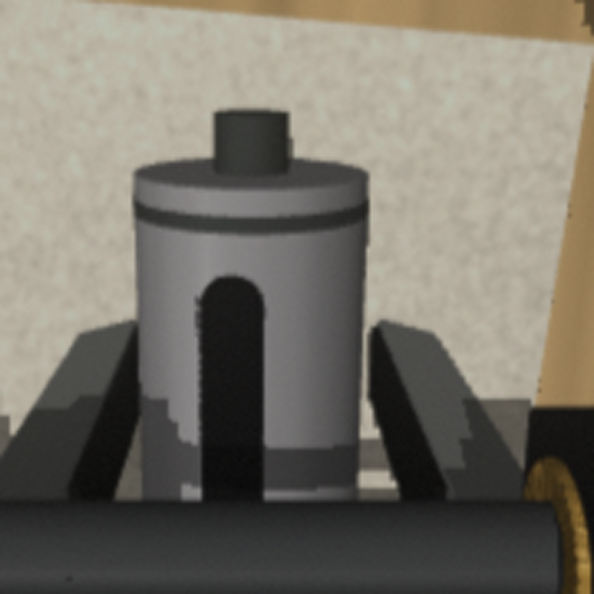

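The slot is at -10° (249.5 against 255.5, radius 34.5), with the roller against the rear finger. I creep 3.8 mm.

Call:
jog_arm --series '[{"translation": [0.7, 0, 0], "roll": 0, "grip": 48}, {"translation": [1.4, 0, 0], "roll": 0, "grip": 48}, {"translation": [2, 0, 0], "roll": 0, "grip": 48}, {"translation": [2.6, 0, 0], "roll": 0, "grip": 48}, {"translation": [3.2, 0, 0], "roll": 0, "grip": 48}, {"translation": [3.8, 0, 0], "roll": 0, "grip": 48}, {"translation": [3.8, 0, 0], "roll": 0, "grip": 48}, {"translation": [3.8, 0, 0], "roll": 0, "grip": 48}]'

```text
time_s: 21.25
position: [0.6485, 0.1765, 0.0095]
eef_rot: [[0.0, -0.036, 0.999], [0.0, 0.999, 0.036], [-1.0, 0.0, 0.0]]
force: [0.8, -0.1, 0.3]
gripper_width: 0.048
```

```bash
python3 - <<'E'
from m import *
f=grab("wrist");save(f,"w12",(180,120,360,300),3.3)
g=cv2.cvtColor(f["image"],cv2.COLOR_RGB2GRAY).astype(int)
for v in (208,212,216):
    r=g[v]; d=[u for u in range(230,290) if r[u]<60]; print(v,d[0],d[-1],(d[0]+d[-1])/2)
    print([ (u,int(r[u])) for u in list(range(216,226))+list(range(284,300))])
E
```

```text
208 247 263 255.0
[(216, 177), (217, 174), (218, 175), (219, 174), (220, 151), (221, 99), (222, 96), (223, 104), (224, 109), (225, 113), (284, 76), (285, 73), (286, 71), (287, 65), (288, 62), (289, 90), (290, 167), (291, 176), (292, 176), (293, 179), (294, 178), (295, 180), (296, 179), (297, 178), (298, 178), (299, 178)]
212 246 265 255.5
[(216, 181), (217, 181), (218, 181), (219, 178), (220, 149), (221, 98), (222, 96), (223, 102), (224, 108), (225, 112), (284, 75), (285, 73), (286, 68), (287, 64), (288, 63), (289, 97), (290, 165), (291, 174), (292, 177), (293, 179), (294, 178), (295, 176), (296, 175), (297, 176), (298, 180), (299, 178)]
216 246 265 255.5
[(216, 174), (217, 164), (218, 159), (219, 152), (220, 142), (221, 97), (222, 95), (223, 101), (224, 109), (225, 112), (284, 75), (285, 71), (286, 67), (287, 62), (288, 62), (289, 109), (290, 164), (291, 170), (292, 172), (293, 171), (294, 160), (295, 148), (296, 147), (297, 154), (298, 164), (299, 165)]
```

View pics/w12.png

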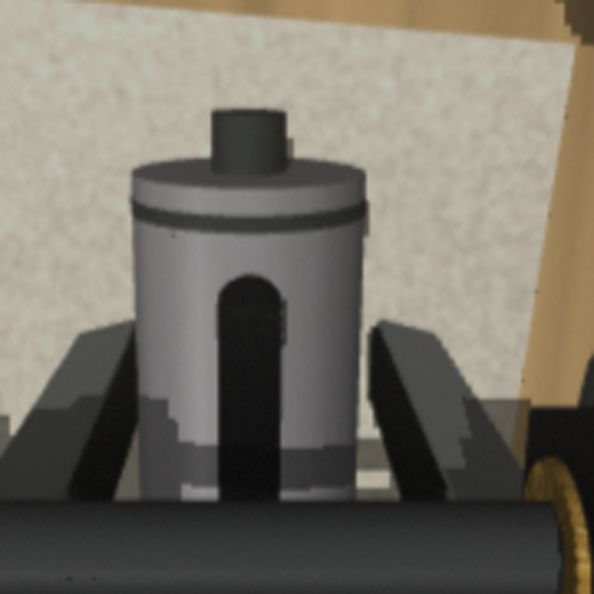

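Slot 255.5, roller 255: facing up. I release roller A, rise, and turn toward the middle chock.

Call:
jog_arm --series '[{"translation": [0, 0, 0], "roll": 0, "grip": 56}, {"translation": [0, 0, 0], "roll": 0, "grip": 66}, {"translation": [0, 0, 0], "roll": 0, "grip": 72}, {"translation": [0, 0, 0], "roll": 0, "grip": 72}, {"translation": [0, 0, 50], "roll": 0, "grip": 72}, {"translation": [0, 0, 110], "roll": 0, "grip": 90}, {"translation": [-40, 40, 120], "roll": -0.18, "grip": 90}, {"translation": [-80, 80, 120], "roll": -0.36, "grip": 90}]'

```text
time_s: 22.3
position: [0.5691, 0.2573, 0.1322]
eef_rot: [[0.005, 0.326, 0.945], [0.002, 0.945, -0.326], [-1.0, 0.003, 0.004]]
force: [-0.7, 0.2, -0.9]
gripper_width: 0.0897
```

Call:
jog_arm --series '[{"translation": [-10, 40, 0], "roll": -0.18, "grip": 90}, {"translation": [-40, 80, 0], "roll": -0.36, "grip": 90}, {"translation": [-40, 119, 0], "roll": -0.54, "grip": 90}, {"translation": [-40, 119, 0], "roll": -0.72, "grip": 90}, {"translation": [-40, 119, 0], "roll": -0.9, "grip": 90}, {"translation": [-40, 119, 0], "roll": -1.08, "grip": 90}, {"translation": [-40, 119, 0], "roll": -1.26, "grip": 90}, {"translation": [-40, 119, 0], "roll": -1.345, "grip": 90}]'

```text
time_s: 23.3
position: [0.5284, 0.3755, 0.1295]
eef_rot: [[-0.0, 0.995, -0.101], [-0.0, -0.101, -0.995], [-1.0, -0.0, 0.0]]
force: [-0.2, -0.9, -0.2]
gripper_width: 0.0903
```

```bash
python3 - <<'E'
from m import *
print(env.get_obs()["qpos"])
f=grab("wrist");save(f,"w13",s=1.2)
f=grab("top");save(f,"t3",(110,110,420,300),2.5)
rollpca(f,(560,720,100,260));rollpca(f,(560,700,-60,100));show("p",plates(f));show("c",chocks(f))
E
```

```text
[ 3.03935125e+01  1.88920729e+01  7.07182772e+01 -3.99428353e-03
  9.03983609e+01  1.26207824e+02]
roller c [647.6 175.9] ang 92.9 L 105.7 W 44.7
roller c [635.2  22.2] ang 94.4 L 111.4 W 43.9
p c=(470.2,-372.2) L=119.5 W=55.3 ang=89.5 px=[380. 228.]
p c=(558.0,-375.6) L=117.2 W=58.7 ang=89.4 px=[380. 200.]
c c=(448.9,369.1) L=65.7 W=37.1 ang=89.5 px=[139. 237.]
c c=(611.2,364.7) L=64.1 W=39.3 ang=84.2 px=[141. 185.]
```

View pics/w13.png

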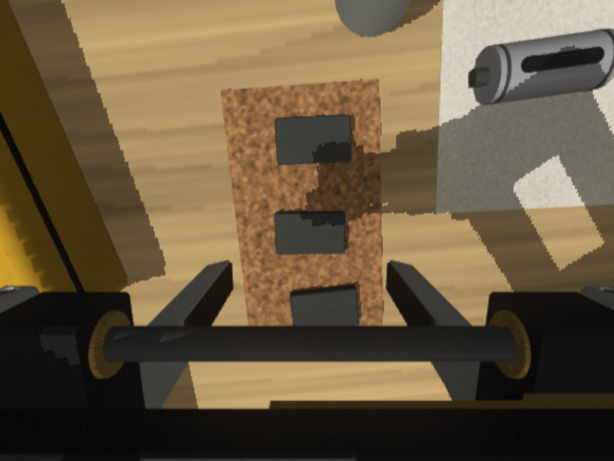

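View pics/t3.png

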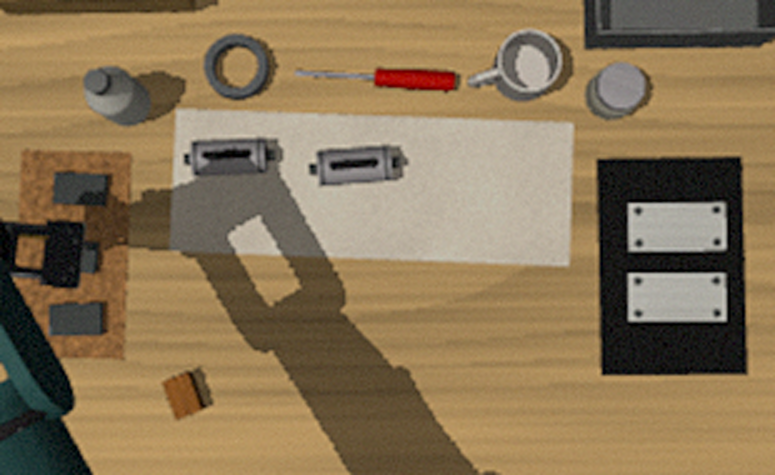

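Both rollers rest at (647.6,175.9) and (635.2,22.2) with slots centred. The wrist view shows the middle chock at (310,232) squared with the jaws. I grip it.

Call:
jog_arm --series '[{"translation": [0, 0, -60], "roll": 0, "grip": 90}, {"translation": [0, 0, -110], "roll": 0, "grip": 90}, {"translation": [0, 0, -125], "roll": 0, "grip": 90}, {"translation": [0, 0, -125], "roll": 0, "grip": 58}, {"translation": [0, 0, -125], "roll": 0, "grip": 58}, {"translation": [0, 0, -125], "roll": 0, "grip": 58}, {"translation": [0, 0, -125], "roll": 0, "grip": 58}, {"translation": [0, 0, -125], "roll": 0, "grip": 58}]'

```text
time_s: 24.4
position: [0.5298, 0.3758, 0.0067]
eef_rot: [[0.003, 0.995, -0.098], [0.001, -0.098, -0.995], [-1.0, 0.003, -0.001]]
force: [0.4, -1.6, 6.5]
gripper_width: 0.0656
```

```bash
python3 - <<'E'
from m import *
f=grab("wrist");save(f,"w14",s=1.5)
E
```

```text
(no output)
```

View pics/w14.png

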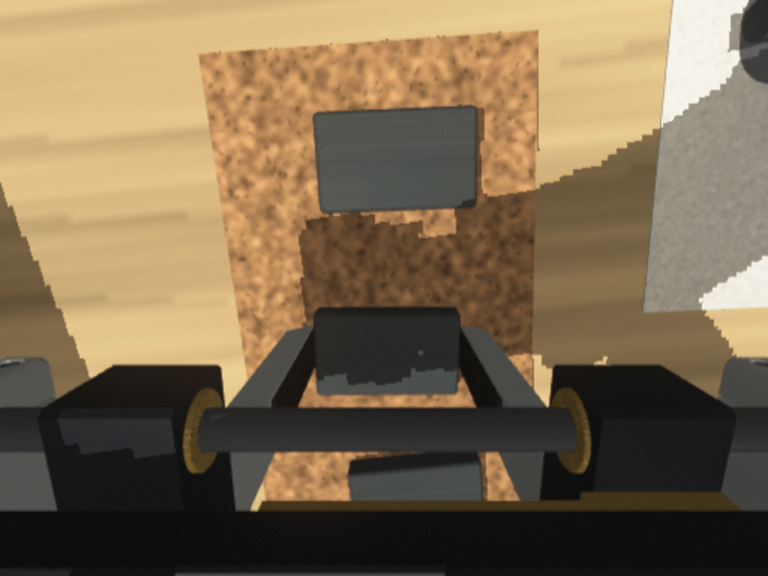

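```bash
cat >> m.py <<'E'
def pads(f,pts,z=0.014):
    for u,v in pts: print((u,v),(ray(f,u/1.5,v/1.5,z)*1000).round(1))
E
python3 - <<'E'
from m import *
f=grab("wrist"); pads(f,[(387,310),(320,310),(455,310),(387,393)])
print(env.get_obs()["position"])
E
```

```text
(387, 310) [548.2 372.5  14. ]
(320, 310) [551.1 401.8  14. ]
(455, 310) [545.3 342.8  14. ]
(387, 393) [508.7 376.4  14. ]
[0.52983311 0.37582467 0.00674262]
```

Call:
jog_arm --series '[{"translation": [4, -20, 0], "roll": 0.02, "grip": 58}, {"translation": [10, -52, 0], "roll": 0.05, "grip": 58}, {"translation": [18, -86, 0], "roll": 0.08, "grip": 58}, {"translation": [26, -122, 0], "roll": 0.11, "grip": 58}, {"translation": [34, -158, 0], "roll": 0.15, "grip": 58}, {"translation": [40, -190, 0], "roll": 0.15, "grip": 58}, {"translation": [42, -202, 0], "roll": 0.15, "grip": 58}, {"translation": [42, -202, 0], "roll": 0.15, "grip": 58}]'

```text
time_s: 25.5
position: [0.5724, 0.1734, 0.0067]
eef_rot: [[0.004, 0.999, 0.05], [0.001, 0.05, -0.999], [-1.0, 0.005, -0.001]]
force: [0.5, -0.6, 6.7]
gripper_width: 0.0654
```

```bash
python3 - <<'E'
from m import *
f=grab("wrist");save(f,"w15",s=1.5); print(env.get_obs()["position"])
f=grab("top");rollpca(f,(590,720,100,260));rollpca(f,(560,700,-60,100))
E
```

```text
[0.5723769  0.1734052  0.00669056]
roller c [654.4 172.4] ang 70.7 L 106.3 W 49.7
roller c [635.1  22.2] ang 94.3 L 111.4 W 43.7
```

View pics/w15.png

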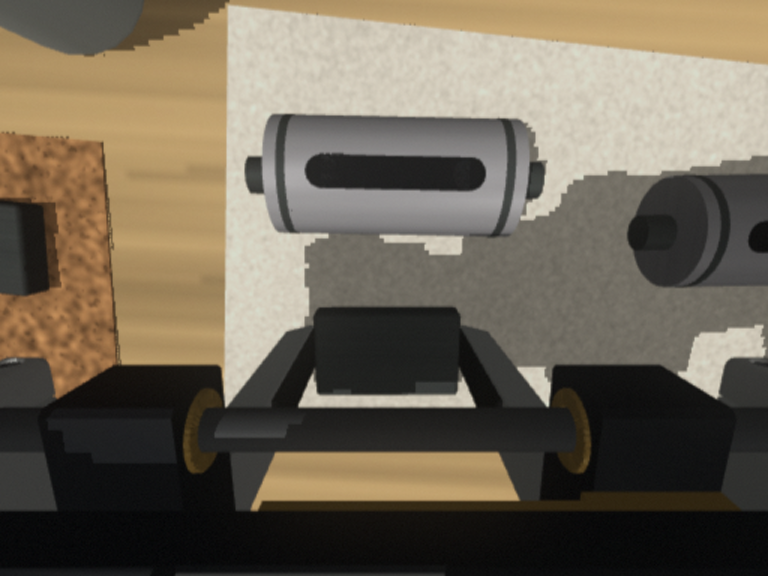

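```bash
python3 - <<'E'
from m import *
f=grab("wrist"); pads(f,[(320,310),(455,310),(387,310)]); pads(f,[(255,174),(537,180)],0.022); pads(f,[(310,171),(485,175)],0.044)
E
```

```text
(320, 310) [589.4 202.3  14. ]
(455, 310) [592.4 143.   14. ]
(387, 310) [590.9 172.9  14. ]
(255, 174) [645.1 227.1  22. ]
(537, 180) [648.4 117.3  22. ]
(310, 171) [646.  201.7  44. ]
(485, 175) [647.7 142.8  44. ]
```

Call:
jog_arm --series '[{"translation": [6, 0, 0], "roll": -0.02, "grip": 58}, {"translation": [14, 0, 0], "roll": -0.02, "grip": 58}, {"translation": [22, 1, 0], "roll": -0.02, "grip": 58}, {"translation": [28, 1, 0], "roll": -0.02, "grip": 58}, {"translation": [31, 1, 0], "roll": -0.02, "grip": 58}, {"translation": [31, 1, 0], "roll": -0.02, "grip": 58}]'

```text
time_s: 26.4
position: [0.5991, 0.1753, 0.0067]
eef_rot: [[-0.005, 0.999, 0.032], [0.001, 0.032, -0.999], [-1.0, -0.005, -0.001]]
force: [-9.9, 0.8, 12.7]
gripper_width: 0.0652
```

```bash
python3 - <<'E'
from m import *
f=grab("wrist");save(f,"w16",(120,100,400,270),2.8); print(env.get_obs()["position"])
E
```

```text
[0.5990825  0.17531368 0.0066816 ]
```

View pics/w16.png

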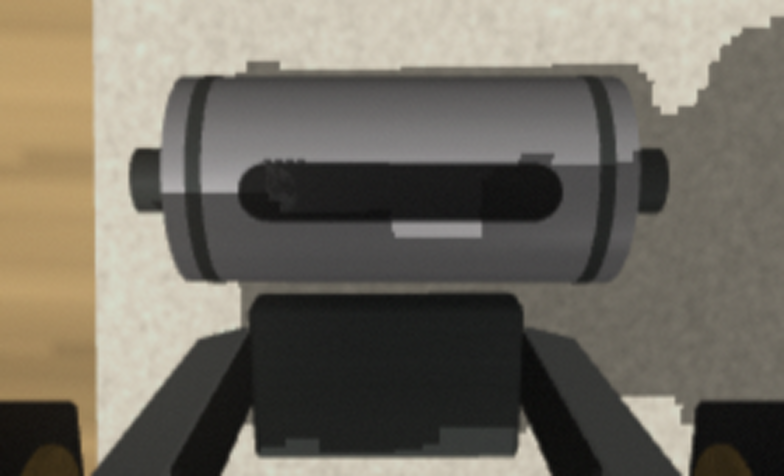

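```bash
python3 - <<'E'
from m import *
f=grab("wrist"); o=env.get_obs();print(o["position"],o["force"])
P=lambda u,v,z:print((ray(f,120+u/2.8,100+v/2.8,z)*1000).round(1))
P(260,294,.014);P(510,294,.014);P(385,294,.014);P(385,456,.014)
P(140,180,.022);P(660,181,.022);P(245,191,.044);P(557,191,.044)
E
```

```text
[0.59909837 0.17534127 0.00669777] [-9.59239986  1.0353815  13.18254712]
[617.9 204.2  14. ]
[619.8 145.5  14. ]
[618.8 174.8  14. ]
[577.2 173.5  14. ]
[644.9 228.6  22. ]
[648.2 116.3  22. ]
[646.3 201.9  44. ]
[648.1 143.5  44. ]
```

Actual gap is 7.5 mm (chock edge 618.8, roller surface 626.3). The tool is pressing down about 13 N, so I relieve z slightly and close in.

Call:
jog_arm --series '[{"translation": [0, 0, 1.5], "roll": 0, "grip": 58}, {"translation": [1, 0, 1.5], "roll": 0, "grip": 58}, {"translation": [2, 0, 1.5], "roll": 0, "grip": 58}, {"translation": [3.5, 0, 1.5], "roll": 0, "grip": 58}, {"translation": [3.5, 0, 1.5], "roll": 0, "grip": 58}, {"translation": [3.5, 0, 1.5], "roll": 0, "grip": 58}]'

```text
time_s: 27.25
position: [0.6035, 0.1751, 0.0067]
eef_rot: [[-0.003, 0.999, 0.032], [0.001, 0.032, -0.999], [-1.0, -0.003, -0.001]]
force: [-6.9, 0.4, 7.6]
gripper_width: 0.0657
```

```bash
python3 - <<'E'
from m import *
f=grab("wrist");save(f,"w17",(120,100,400,270),2.8); o=env.get_obs();print(o["position"],o["force"])
E
```

```text
[0.60349729 0.17508435 0.00674028] [-6.06932421  0.5469705   6.8980842 ]
```

View pics/w17.png

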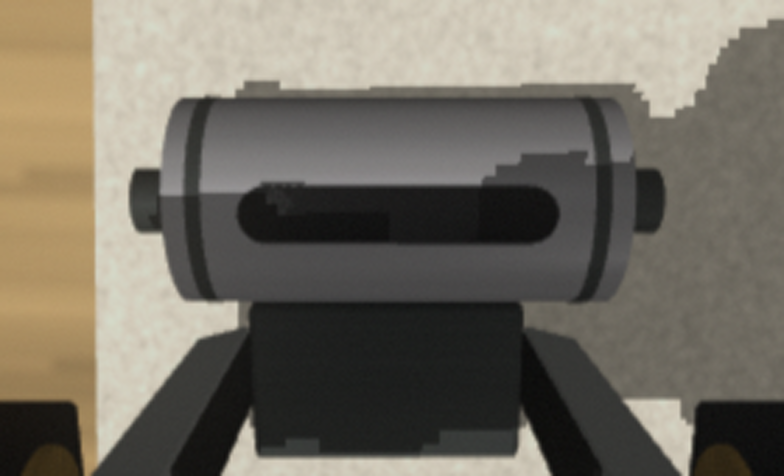

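Call:
jog_arm --series '[{"translation": [0.5, 0, 1], "roll": 0, "grip": 58}, {"translation": [1, 0, 1], "roll": 0, "grip": 58}, {"translation": [1.5, 0, 1], "roll": 0, "grip": 58}, {"translation": [1.5, 0, 1], "roll": 0, "grip": 58}, {"translation": [1.5, 0, 1], "roll": 0, "grip": 58}]'

```text
time_s: 27.92
position: [0.6066, 0.1746, 0.0068]
eef_rot: [[0.0, 0.999, 0.032], [0.0, 0.032, -0.999], [-1.0, 0.0, -0.0]]
force: [-0.9, 0.7, 0.6]
gripper_width: 0.0656
```

```bash
python3 - <<'E'
from m import *
f=grab("wrist");save(f,"w18",(120,100,400,270),2.8); o=env.get_obs();print(o["position"],o["force"])
E
```

```text
[0.60654796 0.17460478 0.00675143] [-1.51704486  0.8035555  -0.19911632]
```

View pics/w18.png

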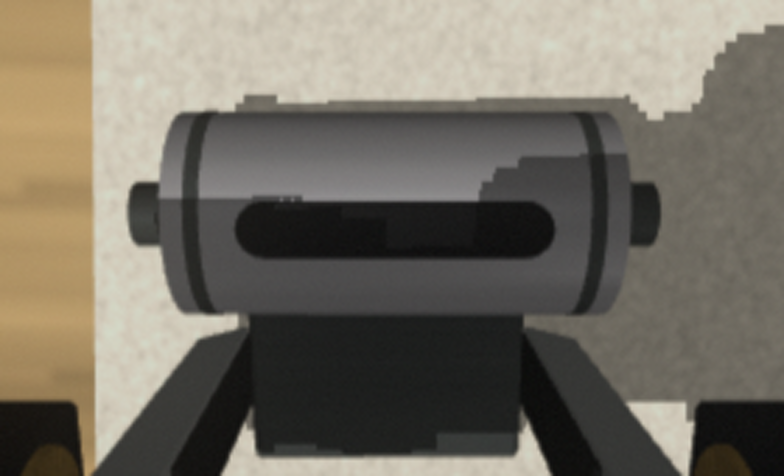

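```bash
python3 - <<'E'
from m import *
f=grab("wrist"); 
P=lambda u,v,z:print((ray(f,120+u/2.8,100+v/2.8,z)*1000).round(1))
P(143,213,.022);P(646,213,.022);P(245,229,.044);P(545,229,.044);P(143,180,.022)
print(env.get_obs()["position"])
E
```

```text
[645.  227.6  22. ]
[648.5 117.7  22. ]
[646.3 201.3  44. ]
[648.  144.3  44. ]
[652.2 227.3  22. ]
[0.6065819  0.17456626 0.00679735]
```

Call:
jog_arm --series '[{"translation": [0, 0, 0], "roll": 0, "grip": 72}, {"translation": [0, 0, 0], "roll": 0, "grip": 76}, {"translation": [0, 0, 0], "roll": 0, "grip": 76}, {"translation": [0, 0, 40], "roll": 0, "grip": 76}, {"translation": [0, 0, 100], "roll": 0, "grip": 90}, {"translation": [-50, 30, 124], "roll": 0, "grip": 90}, {"translation": [-100, 70, 124], "roll": 0, "grip": 90}, {"translation": [-140, 120, 124], "roll": 0, "grip": 90}]'

```text
time_s: 29.02
position: [0.4677, 0.2924, 0.1321]
eef_rot: [[0.002, 1.0, 0.03], [0.001, 0.03, -1.0], [-1.0, 0.002, -0.001]]
force: [0.2, 0.2, -0.0]
gripper_width: 0.0898
```

```bash
python3 - <<'E'
from m import *
f=grab("top");save(f,"t4",(110,110,420,300),2.5);show("c",chocks(f));show("r",rollers(f));show("p",plates(f))
rollpca(f,(631,720,100,260));rollpca(f,(560,700,-60,100));print(env.get_obs()["position"])
E
```

```text
c c=(603.9,174.5) L=62.4 W=40.6 ang=89.8 px=[202. 186.]
c c=(610.5,365.2) L=63.0 W=37.5 ang=89.4 px=[141. 185.]
r c=(636.1,22.9) L=95.1 W=43.1 ang=89.4 px=[251. 175.]
r c=(647.2,175.1) L=98.7 W=43.3 ang=90.0 px=[201. 172.]
p c=(450.5,-342.5) L=116.8 W=58.3 ang=89.5 px=[370. 235.]
p c=(556.4,-375.6) L=117.2 W=55.7 ang=89.4 px=[380. 200.]
roller c [650.  176.2] ang 91.9 L 105.7 W 40.1
roller c [635.2  22.2] ang 94.4 L 111.3 W 43.6
[0.4622554  0.29873957 0.13191649]
```

View pics/t4.png

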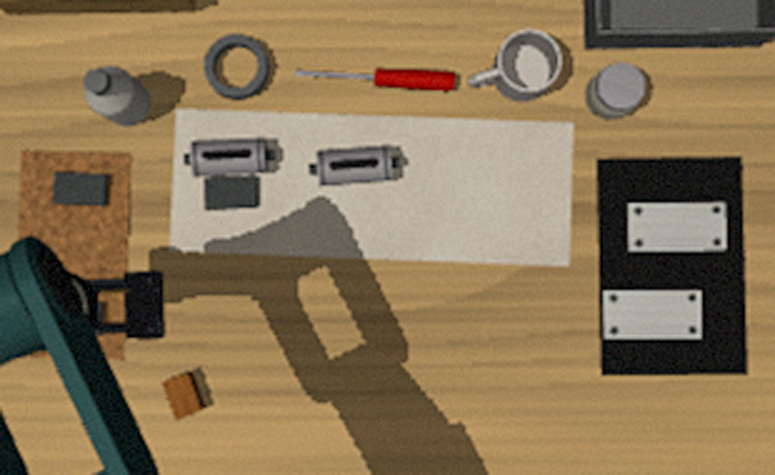

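Chock A is seated and its roller slot still up. The scheduled knock has hit plate1: it is now at (450,-342), px (652,315), at the mat's edge. I go back and fix that now.

Call:
jog_arm --series '[{"translation": [0, -40, 0], "roll": 0.18, "grip": 90}, {"translation": [0, -90, 0], "roll": 0.36, "grip": 90}, {"translation": [0, -140, 0], "roll": 0.54, "grip": 90}, {"translation": [0, -190, 0], "roll": 0.72, "grip": 90}, {"translation": [0, -240, 0], "roll": 0.9, "grip": 90}, {"translation": [0, -290, 0], "roll": 1.08, "grip": 90}, {"translation": [0, -340, 0], "roll": 1.26, "grip": 90}, {"translation": [0, -390, 0], "roll": 1.44, "grip": 90}]'

```text
time_s: 30.08
position: [0.469, -0.0953, 0.1313]
eef_rot: [[0.001, 0.134, 0.991], [-0.001, 0.991, -0.134], [-1.0, -0.0, 0.001]]
force: [0.4, 0.0, -0.3]
gripper_width: 0.0899
```

Call:
jog_arm --series '[{"translation": [-6, -60, 0], "roll": 0.1, "grip": 84}, {"translation": [-12, -120, 0], "roll": 0.1, "grip": 84}, {"translation": [-17, -180, 0], "roll": 0.1, "grip": 84}, {"translation": [-17, -240, 0], "roll": 0.1, "grip": 84}, {"translation": [-17, -247, 0], "roll": 0.1, "grip": 84}, {"translation": [-17, -247, 0], "roll": 0.1, "grip": 84}, {"translation": [-17, -247, 0], "roll": 0.1, "grip": 84}]'

```text
time_s: 30.95
position: [0.4523, -0.3391, 0.1311]
eef_rot: [[0.0, 0.039, 0.999], [0.0, 0.999, -0.039], [-1.0, 0.0, 0.0]]
force: [0.3, 0.6, 0.0]
gripper_width: 0.084
```

```bash
python3 - <<'E'
from m import *
f=grab("wrist");save(f,"w19",s=1.2); o=env.get_obs();print(o["position"],o["eef_rot"])
f=grab("top");show("p",plates(f))
E
```

```text
[ 0.45234507 -0.33894162  0.13121812] [[ 3.19631744e-04  3.84595381e-02  9.99260107e-01]
 [ 1.97001228e-04  9.99260136e-01 -3.84596022e-02]
 [-9.99999930e-01  2.09148378e-04  3.11818684e-04]]
p c=(447.6,-325.7) L=89.4 W=58.3 ang=89.5 px=[365. 235.]
p c=(557.8,-375.6) L=119.1 W=57.4 ang=91.9 px=[379. 198.]
```

View pics/w19.png

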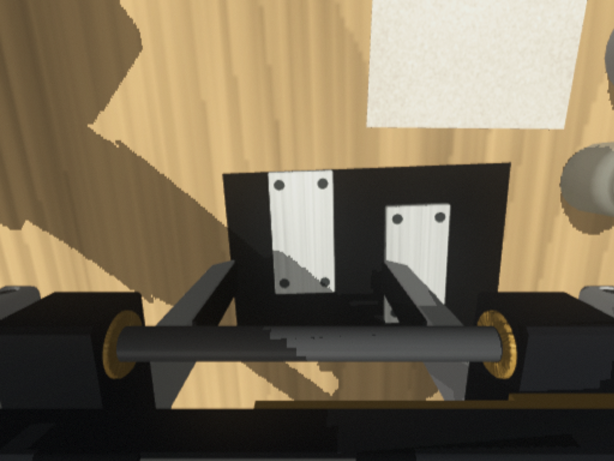

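Call:
jog_arm --series '[{"translation": [-2, -3, -60], "roll": 0.038, "grip": 80}, {"translation": [-2, -3, -115], "roll": 0.038, "grip": 80}, {"translation": [-2, -3, -127], "roll": 0.038, "grip": 80}, {"translation": [-2, -3, -127], "roll": 0.038, "grip": 80}, {"translation": [-2, -3, -127], "roll": 0.038, "grip": 52}, {"translation": [-2, -3, -127], "roll": 0.038, "grip": 52}, {"translation": [-2, -3, -127], "roll": 0.038, "grip": 52}, {"translation": [-2, -3, -127], "roll": 0.038, "grip": 52}]'

```text
time_s: 32.05
position: [0.4501, -0.3444, 0.0058]
eef_rot: [[0.001, 0.003, 1.0], [-0.002, 1.0, -0.003], [-1.0, -0.002, 0.001]]
force: [-2.6, 0.3, 6.7]
gripper_width: 0.0592
```

Call:
jog_arm --series '[{"translation": [0, 0, 0], "roll": 0, "grip": 52}, {"translation": [4, -8, 0], "roll": 0, "grip": 52}, {"translation": [10, -18, 0], "roll": 0, "grip": 52}, {"translation": [16, -28, 0], "roll": 0, "grip": 52}, {"translation": [18, -33, 0], "roll": 0, "grip": 52}, {"translation": [18, -33, 0], "roll": 0, "grip": 52}]'

```text
time_s: 32.8
position: [0.4689, -0.3756, 0.0058]
eef_rot: [[0.002, 0.003, 1.0], [0.002, 1.0, -0.003], [-1.0, 0.002, 0.002]]
force: [-2.2, 4.6, 7.1]
gripper_width: 0.0594
```

Call:
jog_arm --series '[{"translation": [0, 0, 0], "roll": 0, "grip": 72}, {"translation": [0, 0, 0], "roll": 0, "grip": 72}, {"translation": [0, 0, 45], "roll": 0, "grip": 72}, {"translation": [0, 0, 100], "roll": 0, "grip": 90}, {"translation": [0, 62, 126], "roll": -0.18, "grip": 90}, {"translation": [0, 124, 126], "roll": -0.36, "grip": 90}, {"translation": [0, 186, 126], "roll": -0.54, "grip": 90}, {"translation": [0, 240, 126], "roll": -0.72, "grip": 90}]'

```text
time_s: 33.8
position: [0.4682, -0.1381, 0.1301]
eef_rot: [[0.001, 0.657, 0.754], [-0.0, 0.754, -0.657], [-1.0, 0.001, 0.001]]
force: [1.5, 0.5, 0.3]
gripper_width: 0.0896
```

```bash
python3 - <<'E'
from m import *
o=env.get_obs();print(o["position"])
f=grab("top");show("p",plates(f));show("c",chocks(f));save(f,"t5",(110,110,420,300),2.5)
E
```

```text
[ 0.46818557 -0.13807767  0.13011117]
p c=(470.2,-372.0) L=113.9 W=55.3 ang=89.5 px=[379. 228.]
p c=(558.0,-375.5) L=117.0 W=58.7 ang=89.4 px=[380. 200.]
c c=(448.9,369.2) L=65.6 W=37.1 ang=89.5 px=[140. 237.]
c c=(605.3,174.5) L=62.5 W=37.4 ang=89.4 px=[202. 186.]
c c=(610.5,365.2) L=63.0 W=37.5 ang=89.4 px=[141. 185.]
```

View pics/t5.png

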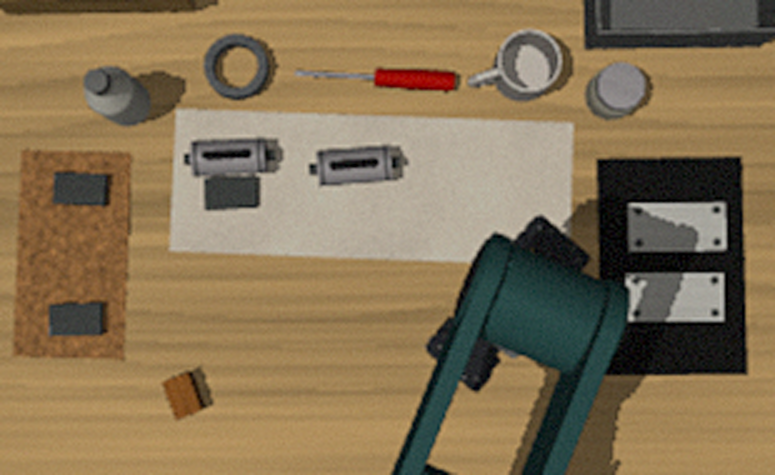

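Plates are restored (470,-372) and (558,-375). Next, chock1.

Call:
jog_arm --series '[{"translation": [0, 60, 0], "roll": -0.18, "grip": 90}, {"translation": [0, 120, 0], "roll": -0.36, "grip": 90}, {"translation": [0, 180, 0], "roll": -0.54, "grip": 90}, {"translation": [-5, 240, 0], "roll": -0.72, "grip": 90}, {"translation": [-10, 300, 0], "roll": -0.89, "grip": 90}, {"translation": [-15, 360, 0], "roll": -0.89, "grip": 90}, {"translation": [-19, 420, 0], "roll": -0.89, "grip": 90}, {"translation": [-19, 470, 0], "roll": -0.89, "grip": 90}]'

```text
time_s: 34.85
position: [0.4495, 0.3192, 0.13]
eef_rot: [[0.001, 1.0, -0.03], [0.0, -0.03, -1.0], [-1.0, 0.001, -0.0]]
force: [1.0, -0.5, -0.4]
gripper_width: 0.0898
```

Call:
jog_arm --series '[{"translation": [0, 37, 0], "roll": 0, "grip": 90}, {"translation": [0, 37, 0], "roll": 0, "grip": 90}, {"translation": [0, 37, -60], "roll": 0, "grip": 90}, {"translation": [0, 37, -60], "roll": 0, "grip": 90}]'

```text
time_s: 35.35
position: [0.4456, 0.3504, 0.0641]
eef_rot: [[-0.011, 0.999, -0.031], [-0.008, -0.031, -0.999], [-1.0, -0.011, 0.008]]
force: [0.3, 0.5, 0.7]
gripper_width: 0.0896
```

```bash
python3 - <<'E'
from m import *
o=env.get_obs();print(o["position"],o["qpos"][5],o["eef_rot"][0])
f=grab("wrist");save(f,"w20",s=1.5);print(np.array(proj(f,(.449,.369,.014)))*1.5,np.array(proj(f,(.4489,.402,.014)))*1.5,np.array(proj(f,(.4489,.336,.014)))*1.5)
E
```

```text
[0.445619   0.35043107 0.06410486] 124.27300196874693 [-0.0113022   0.99944299 -0.03140001]
[351.75915323 309.04210484] [295.44862196 311.0474013 ] [408.08051638 307.36537155]
```

View pics/w20.png

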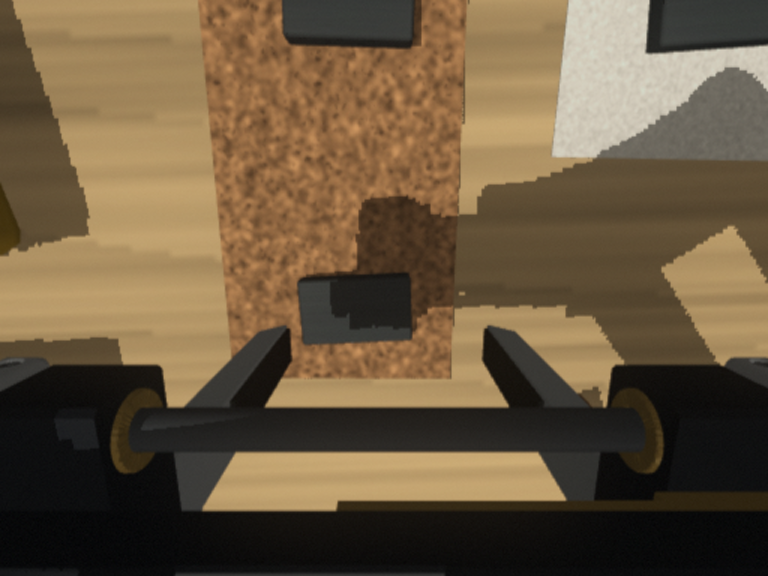

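Call:
jog_arm --series '[{"translation": [0, 0, 0], "roll": 0, "grip": 90}, {"translation": [0, 0, 0], "roll": 0, "grip": 90}]'

```text
time_s: 35.65
position: [0.4513, 0.3549, 0.073]
eef_rot: [[0.004, 1.0, -0.031], [0.003, -0.031, -1.0], [-1.0, 0.004, -0.003]]
force: [-0.3, 0.2, 0.3]
gripper_width: 0.09
```

```bash
python3 - <<'E'
from m import *
o=env.get_obs();print(o["position"],o["eef_rot"],o["force"],o["qpos"])
f=grab("wrist");pads(f,[(303,281),(410,275),(303,344),(411,338)])
E
```

```text
[0.45134328 0.3548794  0.07302822] [[ 0.00438769  0.99950525 -0.03114496]
 [ 0.00265821 -0.03115681 -0.99951097]
 [-0.99998684  0.00430275 -0.00279361]] [-0.32546271  0.20297668  0.30187149] [ 3.25237624e+01  1.13784384e+01  8.66022393e+01 -6.81554861e-03
  8.17254654e+01  1.24309841e+02]
(303, 281) [471.3 403.2  14. ]
(410, 275) [473. 339.  14.]
(303, 344) [431.5 406.3  14. ]
(411, 338) [433.4 339.1  14. ]
```

Call:
jog_arm --series '[{"translation": [-2, 14, 0], "roll": 0.02, "grip": 90}, {"translation": [-2, 14, -30], "roll": 0.02, "grip": 90}, {"translation": [-2, 14, -66], "roll": 0.02, "grip": 90}, {"translation": [-2, 14, -66], "roll": 0.02, "grip": 90}, {"translation": [-2, 14, -66], "roll": 0.02, "grip": 58}, {"translation": [-2, 14, -66], "roll": 0.02, "grip": 58}, {"translation": [-2, 14, -66], "roll": 0.02, "grip": 58}, {"translation": [-2, 14, -66], "roll": 0.02, "grip": 58}]'

```text
time_s: 36.7
position: [0.4479, 0.3686, 0.0048]
eef_rot: [[0.001, 1.0, -0.011], [0.001, -0.011, -1.0], [-1.0, 0.001, -0.001]]
force: [0.3, 0.6, 1.6]
gripper_width: 0.0656
```

```bash
python3 - <<'E'
from m import *
o=env.get_obs();print(o["position"],o["force"])
f=grab("wrist");save(f,"w21",s=1.5)
E
```

```text
[0.44785347 0.36860944 0.00483331] [0.27255664 0.58084642 1.63665399]
```

View pics/w21.png

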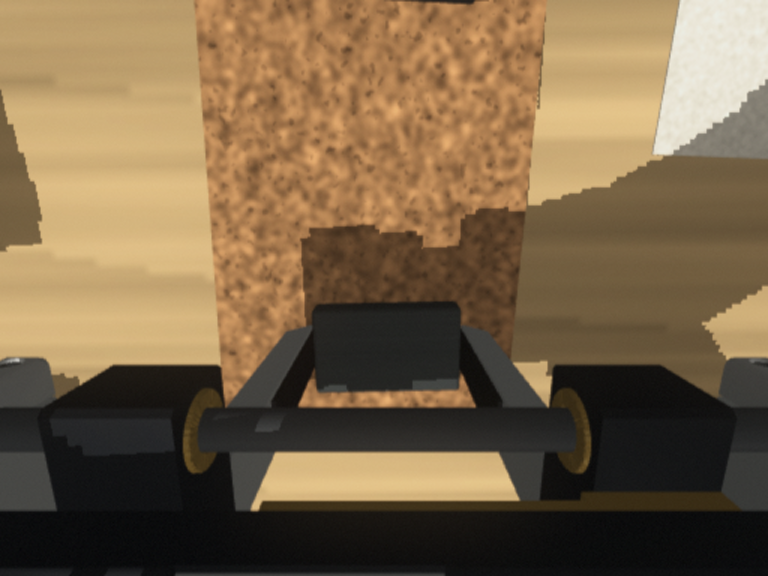

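Call:
jog_arm --series '[{"translation": [4, -20, 0.5], "roll": 0.01, "grip": 58}, {"translation": [10, -50, 0.5], "roll": 0.02, "grip": 58}, {"translation": [18, -85, 0.5], "roll": 0.03, "grip": 58}, {"translation": [28, -120, 0.5], "roll": 0.04, "grip": 58}, {"translation": [38, -155, 0.5], "roll": 0.06, "grip": 58}, {"translation": [48, -190, 0.5], "roll": 0.07, "grip": 58}, {"translation": [58, -220, 0.5], "roll": 0.08, "grip": 58}, {"translation": [62, -235, 0.5], "roll": 0.08, "grip": 58}]'

```text
time_s: 37.75
position: [0.5099, 0.1328, 0.0048]
eef_rot: [[0.0, 0.998, 0.067], [0.002, 0.067, -0.998], [-1.0, 0.0, -0.002]]
force: [-0.8, 3.9, 2.7]
gripper_width: 0.0656
```

Call:
jog_arm --series '[{"translation": [8, -20, 0], "roll": 0, "grip": 58}, {"translation": [20, -50, 0], "roll": 0, "grip": 58}, {"translation": [34, -85, 0], "roll": 0, "grip": 58}, {"translation": [42, -108, 0], "roll": 0, "grip": 58}, {"translation": [45, -116, 0], "roll": 0, "grip": 58}, {"translation": [45, -116, 0], "roll": 0, "grip": 58}]'

```text
time_s: 38.5
position: [0.555, 0.0168, 0.0049]
eef_rot: [[0.001, 0.998, 0.069], [-0.001, 0.069, -0.998], [-1.0, 0.001, 0.002]]
force: [0.6, -1.3, 2.0]
gripper_width: 0.0654
```

```bash
python3 - <<'E'
from m import *
o=env.get_obs();print(o["position"],o["force"],o["gripper_width"])
f=grab("wrist");save(f,"w22",s=1.5)
E
```

```text
[0.55499244 0.01679029 0.00486247] [ 0.6156214  -1.29028154  1.98299897] 0.06541596415859584
```

View pics/w22.png

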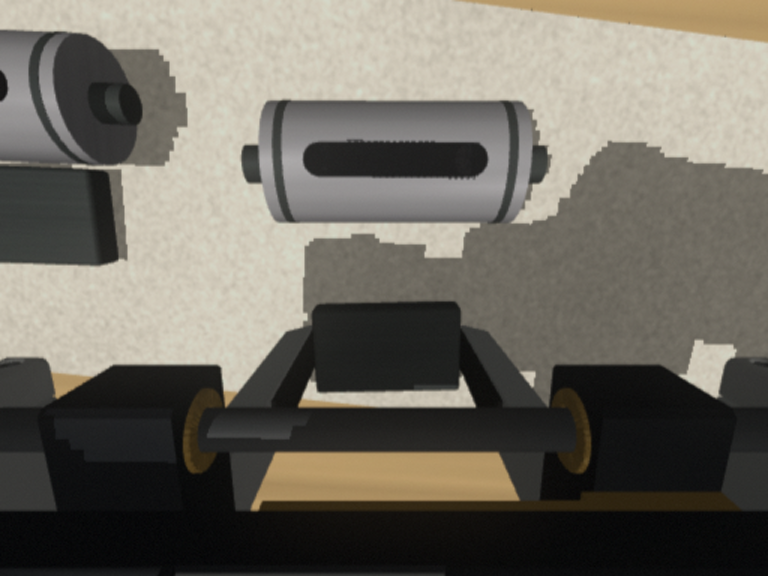

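```bash
python3 - <<'E'
from m import *
f=grab("wrist"); pads(f,[(320,304),(455,304),(387,304)]); pads(f,[(251,164),(541,164)],0.022); pads(f,[(308,159),(483,160)],0.044)
E
```

```text
(320, 304) [574.7  45.8  14. ]
(455, 304) [578.7 -12.5  14. ]
(387, 304) [576.7  16.9  14. ]
(251, 164) [630.2  72.7  22. ]
(541, 164) [637.9 -37.8  22. ]
(308, 159) [631.8  46.9  44. ]
(483, 160) [635.5 -10.6  44. ]
```

Roller axis (634.0,17.4) is parallel to the chock and the gap is about 37 mm. I advance 34 mm.

Call:
jog_arm --series '[{"translation": [6, 0, 0.5], "roll": 0, "grip": 58}, {"translation": [14, 1, 0.5], "roll": 0, "grip": 58}, {"translation": [22, 2, 0.5], "roll": 0, "grip": 58}, {"translation": [29, 2, 0.5], "roll": 0, "grip": 58}, {"translation": [32, 2, 0.5], "roll": 0, "grip": 58}, {"translation": [34, 2, 0.5], "roll": 0, "grip": 58}, {"translation": [34, 2, 0.5], "roll": 0, "grip": 58}]'

```text
time_s: 39.48
position: [0.5878, 0.0201, 0.0048]
eef_rot: [[-0.002, 0.998, 0.07], [0.001, 0.07, -0.998], [-1.0, -0.002, -0.001]]
force: [-5.0, -0.5, 5.8]
gripper_width: 0.0657
```

```bash
python3 - <<'E'
from m import *
f=grab("wrist");save(f,"w23",(120,100,400,270),2.8); o=env.get_obs();print(o["position"],o["force"])
E
```

```text
[0.58781333 0.02007889 0.00486458] [-4.02421022 -0.41609163  4.29945429]
```

View pics/w23.png

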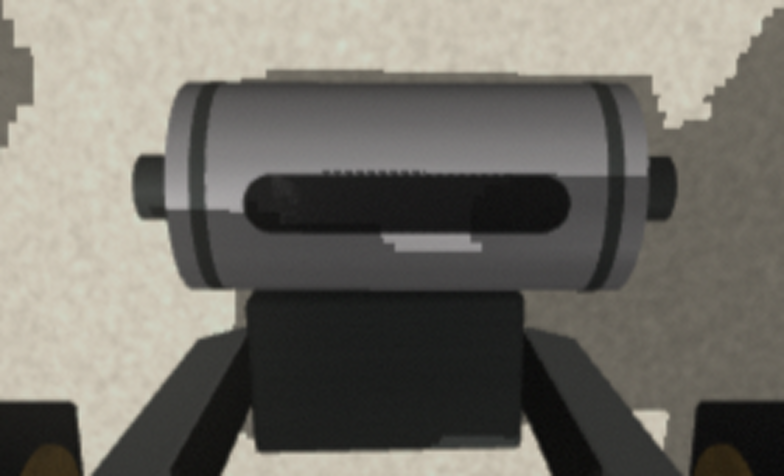

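About 4 mm gap remains, so I close most of it.

Call:
jog_arm --series '[{"translation": [0.6, 0, 0.7], "roll": 0, "grip": 58}, {"translation": [1.2, 0, 0.7], "roll": 0, "grip": 58}, {"translation": [1.8, 0, 0.7], "roll": 0, "grip": 58}, {"translation": [1.8, 0, 0.7], "roll": 0, "grip": 58}, {"translation": [1.8, 0, 0.7], "roll": 0, "grip": 58}]'

```text
time_s: 40.15
position: [0.5903, 0.0192, 0.0055]
eef_rot: [[-0.0, 0.998, 0.069], [-0.0, 0.069, -0.998], [-1.0, -0.0, 0.0]]
force: [1.1, -0.5, -1.6]
gripper_width: 0.0658
```

```bash
python3 - <<'E'
from m import *
f=grab("wrist");save(f,"w24",(120,100,400,270),2.8); o=env.get_obs();print(o["position"],o["force"])
E
```

```text
[0.59031127 0.01924671 0.00559137] [-0.41982039 -0.23717369 -1.93384032]
```

View pics/w24.png

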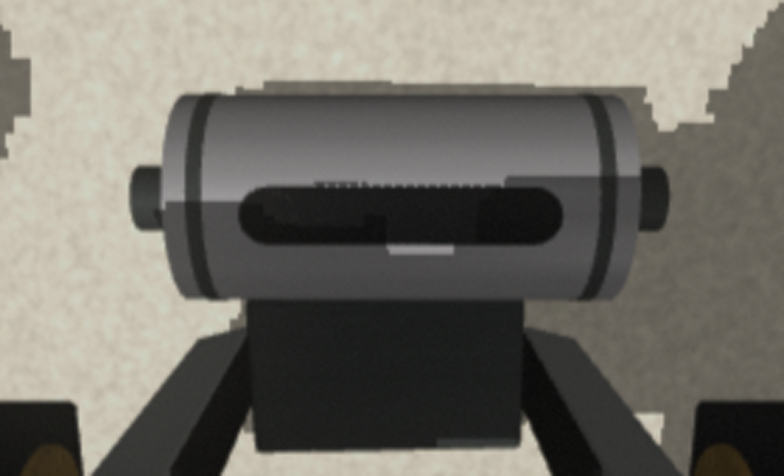

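Gap is now about 1.5 mm and the slot is still up. I release and withdraw straight up.

Call:
jog_arm --series '[{"translation": [0, 0, 0], "roll": 0, "grip": 72}, {"translation": [0, 0, 0], "roll": 0, "grip": 76}, {"translation": [0, 0, 0], "roll": 0, "grip": 76}, {"translation": [0, 0, 40], "roll": 0, "grip": 76}, {"translation": [0, 0, 100], "roll": 0, "grip": 76}, {"translation": [-40, 0, 140], "roll": 0, "grip": 76}, {"translation": [-100, 0, 150], "roll": 0, "grip": 76}, {"translation": [-130, 0, 150], "roll": 0, "grip": 76}]'

```text
time_s: 41.2
position: [0.4592, 0.0193, 0.1579]
eef_rot: [[0.004, 0.998, 0.069], [-0.0, 0.069, -0.998], [-1.0, 0.004, 0.001]]
force: [-0.5, 1.0, -0.1]
gripper_width: 0.0759
```

Call:
jog_arm --series '[{"translation": [-30, -30, 0], "roll": 0, "grip": 76}, {"translation": [-60, -60, 0], "roll": 0, "grip": 76}, {"translation": [-90, -90, 0], "roll": 0, "grip": 76}, {"translation": [-90, -90, 0], "roll": 0, "grip": 76}]'

```text
time_s: 41.7
position: [0.3693, -0.0719, 0.1562]
eef_rot: [[0.001, 0.998, 0.065], [-0.001, 0.065, -0.998], [-1.0, 0.001, 0.001]]
force: [-0.4, 0.8, 1.0]
gripper_width: 0.0763
```

```bash
python3 - <<'E'
from m import *
f=grab("top");save(f,"t6",(110,110,420,300),2.5);show("c",chocks(f));show("r",rollers(f));show("p",plates(f))
save(f,"t6b",(170,155,280,210),6)
f=grab("scene");save(f,"s6",(150,150,400,330),3)
o=env.get_obs();print(o["time_s"],o["position"])
E
```

```text
c c=(591.0,20.8) L=63.1 W=39.6 ang=97.6 px=[251. 190.]
c c=(605.2,175.0) L=63.2 W=40.7 ang=92.9 px=[202. 186.]
c c=(611.1,364.7) L=64.1 W=39.7 ang=84.6 px=[141. 185.]
r c=(636.1,21.4) L=98.2 W=43.1 ang=89.4 px=[251. 175.]
r c=(647.8,176.6) L=96.6 W=42.7 ang=92.5 px=[200. 172.]
p c=(471.7,-370.6) L=116.8 W=58.3 ang=89.5 px=[379. 228.]
p c=(558.0,-375.4) L=116.7 W=58.7 ang=89.4 px=[380. 200.]
41.8 [ 0.37070797 -0.07067957  0.15616553]
```

View pics/t6.png

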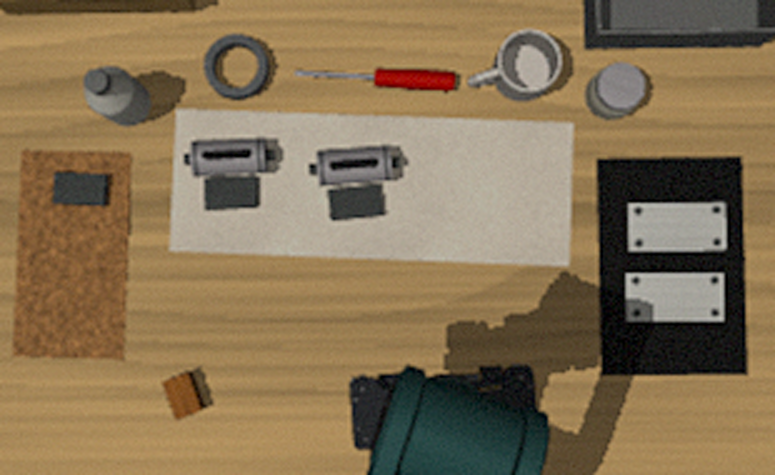

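View pics/t6b.png

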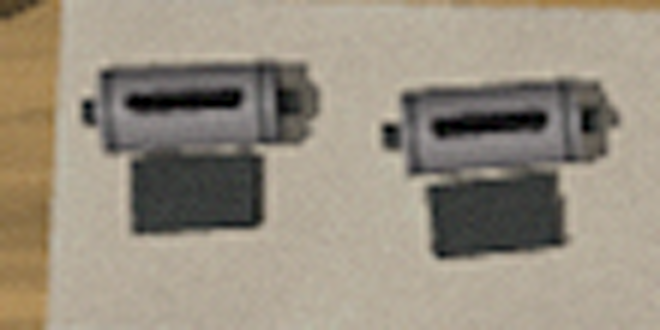

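View pics/s6.png

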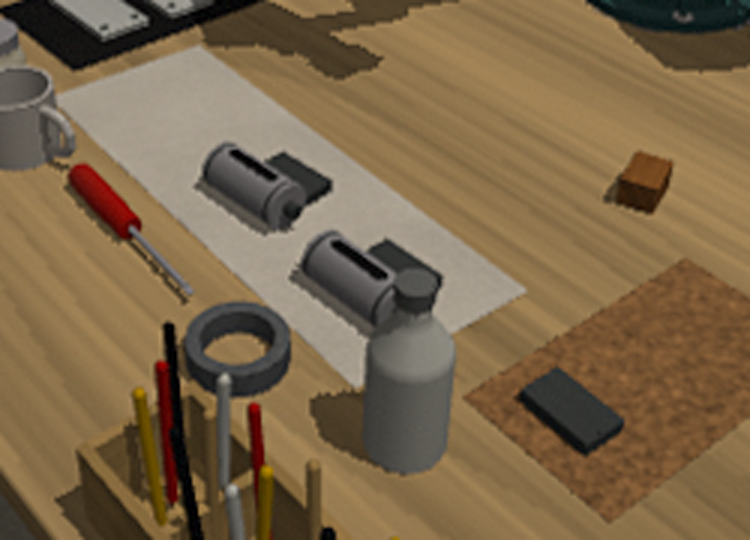

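Everything is in order, except chock B's gap reads about 3.7 mm from above against 1.5 mm from the wrist. A's chock is close. There is plenty of time, so I re-grip B's chock and tighten it.

Call:
jog_arm --series '[{"translation": [40, 20, 0], "roll": 0, "grip": 78}, {"translation": [90, 50, 0], "roll": 0, "grip": 78}, {"translation": [150, 80, 0], "roll": 0, "grip": 78}, {"translation": [200, 90, 0], "roll": 0, "grip": 78}, {"translation": [220, 90, 0], "roll": 0, "grip": 78}, {"translation": [220, 90, -50], "roll": 0, "grip": 78}, {"translation": [220, 90, -90], "roll": 0, "grip": 78}, {"translation": [220, 90, -90], "roll": 0, "grip": 78}]'

```text
time_s: 42.8
position: [0.5876, 0.021, 0.0608]
eef_rot: [[-0.01, 0.997, 0.071], [0.001, 0.071, -0.997], [-1.0, -0.01, -0.002]]
force: [0.1, 0.1, -0.3]
gripper_width: 0.078
```

Call:
jog_arm --series '[{"translation": [0, 0, 0], "roll": 0, "grip": 78}, {"translation": [0, 0, 0], "roll": 0, "grip": 78}]'

```text
time_s: 43.05
position: [0.5922, 0.0196, 0.0686]
eef_rot: [[0.005, 0.998, 0.07], [-0.0, 0.07, -0.998], [-1.0, 0.005, 0.001]]
force: [0.0, 0.3, 0.6]
gripper_width: 0.0779
```

```bash
python3 - <<'E'
from m import *
f=grab("wrist");save(f,"w25",s=1.5); o=env.get_obs();print(o["position"],o["force"])
E
```

```text
[0.59202962 0.0194132  0.0684143 ] [ 0.01343071  1.08876965 -0.20291644]
```

View pics/w25.png

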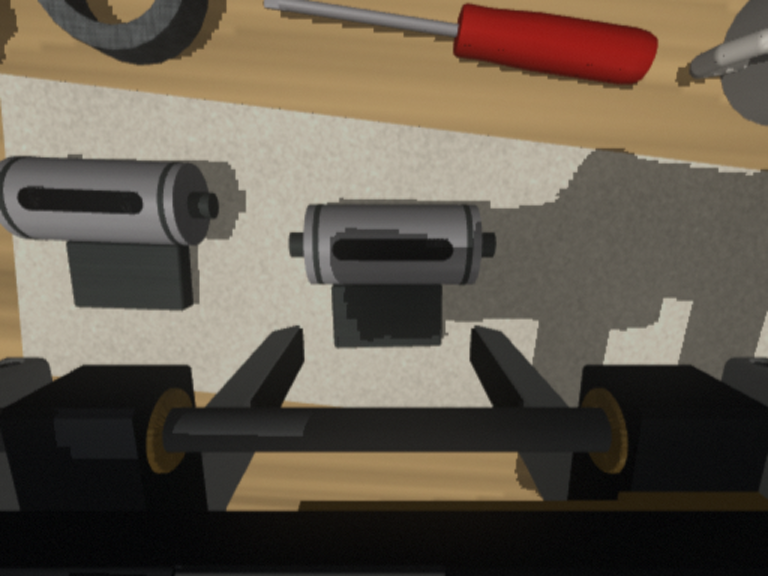

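```bash
python3 - <<'E'
from m import *
f=grab("wrist"); pads(f,[(335,347),(440,345),(387,346)]);pads(f,[(296,244),(488,243)],.022)
pads(f,[(75,304),(185,309)]);pads(f,[(205,206)],.022)
E
```

```text
(335, 347) [568.2  47.9  14. ]
(440, 345) [573.9 -15.9  14. ]
(387, 346) [571.1  16.3  14. ]
(296, 244) [630.3  71.2  22. ]
(488, 243) [638.3 -35.2  22. ]
(75, 304) [584.6 203.4  14. ]
(185, 309) [586.  138.2  14. ]
(205, 206) [647.5 121.   22. ]
```

Wrist gap now reads 2.7 mm for B and 1.0 mm for A. I re-grip B's chock and advance 2 mm.

Call:
jog_arm --series '[{"translation": [0, 0, -40], "roll": 0, "grip": 78}, {"translation": [0, 0, -60], "roll": 0, "grip": 78}, {"translation": [0, 0, -60], "roll": 0, "grip": 78}, {"translation": [0, 0, -60], "roll": 0, "grip": 58}, {"translation": [0, 0, -60], "roll": 0, "grip": 58}, {"translation": [0, 0, -60], "roll": 0, "grip": 58}, {"translation": [0, 0, -60], "roll": 0, "grip": 58}]'

```text
time_s: 44.02
position: [0.5918, 0.0192, 0.0077]
eef_rot: [[0.004, 0.998, 0.069], [-0.0, 0.069, -0.998], [-1.0, 0.004, 0.001]]
force: [-0.1, 0.4, 5.5]
gripper_width: 0.0657
```

Call:
jog_arm --series '[{"translation": [0, 0, 0], "roll": 0, "grip": 58}, {"translation": [0.5, 0, 0], "roll": 0, "grip": 58}, {"translation": [1, 0, 0], "roll": 0, "grip": 58}, {"translation": [1.5, 0, 0], "roll": 0, "grip": 58}, {"translation": [2, 0, 0], "roll": 0, "grip": 58}, {"translation": [2, 0, 0], "roll": 0, "grip": 58}, {"translation": [2, 0, 0], "roll": 0, "grip": 58}]'

```text
time_s: 44.9
position: [0.5918, 0.0192, 0.0078]
eef_rot: [[-0.001, 0.998, 0.069], [-0.0, 0.069, -0.998], [-1.0, -0.001, 0.0]]
force: [-5.2, 0.3, 10.0]
gripper_width: 0.0657
```

```bash
python3 - <<'E'
from m import *
f=grab("wrist");save(f,"w26",(120,100,400,270),2.8); o=env.get_obs();print(o["position"],o["force"])
E
```

```text
[0.59182866 0.01918056 0.00776773] [-4.91066002 -0.27448266  9.48438167]
```

View pics/w26.png

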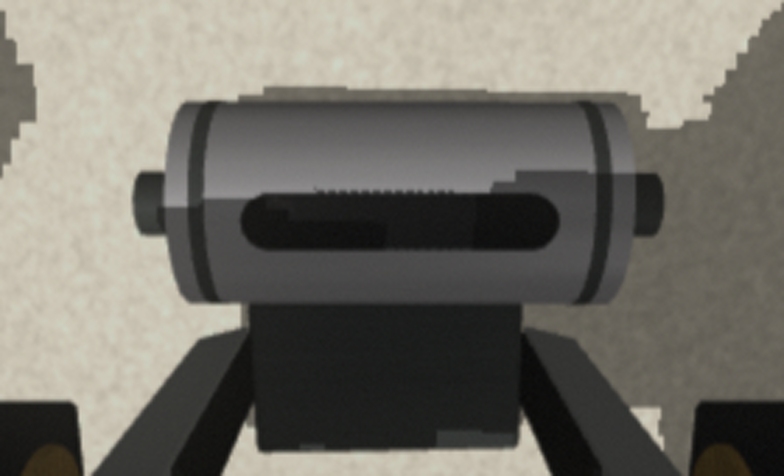

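Call:
jog_arm --series '[{"translation": [0, 0, 1], "roll": 0, "grip": 58}, {"translation": [0, 0, 1.8], "roll": 0, "grip": 58}, {"translation": [0, 0, 1.8], "roll": 0, "grip": 58}, {"translation": [0, 0, 1.8], "roll": 0, "grip": 58}]'

```text
time_s: 45.45
position: [0.5918, 0.0192, 0.0077]
eef_rot: [[-0.001, 0.998, 0.069], [-0.0, 0.069, -0.998], [-1.0, -0.001, 0.0]]
force: [-3.5, -0.7, 5.9]
gripper_width: 0.0657
```

```bash
python3 - <<'E'
from m import *
f=grab("wrist");save(f,"w27",(120,100,400,270),2.8); o=env.get_obs();print(o["position"],o["force"])
E
```

```text
[0.59182186 0.01919122 0.00778825] [-3.43215265  0.45586913  5.92348301]
```

View pics/w27.png

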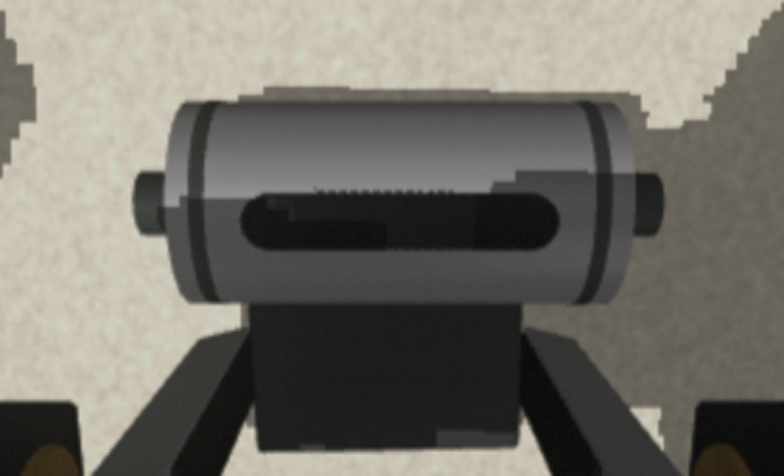

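Call:
jog_arm --series '[{"translation": [0.3, 0, 1], "roll": 0, "grip": 58}, {"translation": [0.6, 0, 1.6], "roll": 0, "grip": 58}, {"translation": [0.9, 0, 1.6], "roll": 0, "grip": 58}, {"translation": [0.9, 0, 1.6], "roll": 0, "grip": 58}, {"translation": [0.9, 0, 1.6], "roll": 0, "grip": 58}]'

```text
time_s: 46.12
position: [0.5932, 0.0193, 0.0089]
eef_rot: [[-0.0, 0.998, 0.069], [-0.0, 0.069, -0.998], [-1.0, -0.0, 0.0]]
force: [-0.2, 0.3, -1.6]
gripper_width: 0.0655
```

```bash
python3 - <<'E'
from m import *
f=grab("wrist");save(f,"w28",(120,100,400,270),2.8); o=env.get_obs();print(o["position"],o["force"])
E
```

```text
[0.59319824 0.01932296 0.00895227] [-0.20484238  0.84153306 -2.7402361 ]
```

View pics/w28.png

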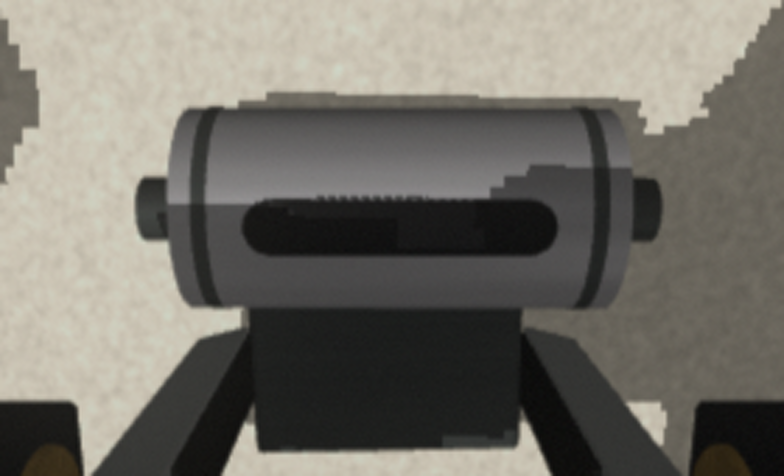

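The chock moved 1.4 mm, leaving about 1.3 mm. The tool is now just carrying its weight, so I lower 1 mm, release and back off.

Call:
jog_arm --series '[{"translation": [0, 0, -0.6], "roll": 0, "grip": 58}, {"translation": [0, 0, -1.2], "roll": 0, "grip": 58}, {"translation": [0, 0, -1.2], "roll": 0, "grip": 74}, {"translation": [0, 0, -1.2], "roll": 0, "grip": 78}, {"translation": [0, 0, -1.2], "roll": 0, "grip": 78}, {"translation": [0, 0, 40], "roll": 0, "grip": 78}, {"translation": [0, 0, 70], "roll": 0, "grip": 78}, {"translation": [0, 0, 70], "roll": 0, "grip": 78}]'

```text
time_s: 47.18
position: [0.5956, 0.0191, 0.0826]
eef_rot: [[0.007, 0.998, 0.069], [-0.001, 0.069, -0.998], [-1.0, 0.007, 0.001]]
force: [-0.6, -0.7, 0.4]
gripper_width: 0.0778
```

Call:
jog_arm --series '[{"translation": [0, 0, 30], "roll": 0, "grip": 78}, {"translation": [-40, -30, 70], "roll": 0, "grip": 78}, {"translation": [-90, -60, 80], "roll": 0, "grip": 78}, {"translation": [-150, -90, 80], "roll": 0, "grip": 78}, {"translation": [-200, -90, 80], "roll": 0, "grip": 78}, {"translation": [-220, -90, 80], "roll": 0, "grip": 78}, {"translation": [-220, -90, 80], "roll": 0, "grip": 78}, {"translation": [-220, -90, 80], "roll": 0, "grip": 78}]'

```text
time_s: 48.18
position: [0.3737, -0.0707, 0.1584]
eef_rot: [[-0.001, 0.998, 0.07], [0.0, 0.07, -0.998], [-1.0, -0.001, -0.0]]
force: [0.4, -0.5, 0.5]
gripper_width: 0.078
```

```bash
python3 - <<'E'
from m import *
f=grab("top");save(f,"t7",(110,110,420,300),2.5);show("c",chocks(f));show("p",plates(f))
rollpca(f,(560,720,-60,100));rollpca(f,(631,720,100,260))
save(f,"t7b",(170,155,280,210),6)
o=env.get_obs();print(o["time_s"],o["position"],o["force"])
E
```

```text
c c=(593.5,20.6) L=63.4 W=41.2 ang=95.8 px=[252. 189.]
c c=(606.6,174.5) L=62.4 W=40.5 ang=89.9 px=[202. 186.]
c c=(611.3,364.7) L=64.0 W=39.5 ang=85.0 px=[141. 185.]
p c=(471.7,-370.5) L=116.9 W=58.3 ang=89.5 px=[379. 228.]
p c=(558.0,-375.6) L=117.2 W=58.7 ang=89.4 px=[380. 200.]
roller c [635.1  22.4] ang 94.4 L 108.7 W 43.3
roller c [649.7 176.2] ang 91.6 L 105.6 W 40.3
48.225 [ 0.3738342  -0.07066431  0.1585459 ] [-0.09451308  0.35403808  0.63402564]
```

View pics/t7.png

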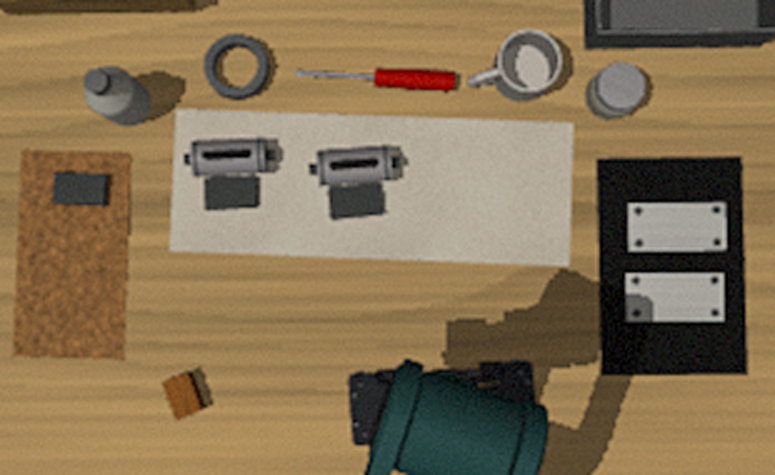

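View pics/t7b.png

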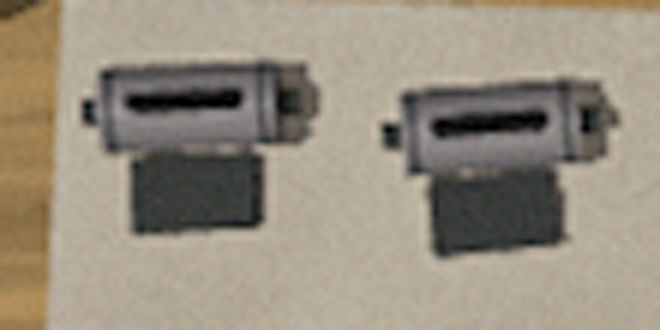

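Both chocks are tight against their rollers, slots up, plates on the mat, and the robot is clear. Handing in.

```bash
python3 -c "
from h import *
print(workorder.sign_off())"
```

```text
the job is handed in; nothing more can be done
None
```

The job is done and handed in at about 48 s of robot time. This run had two rollers, and both are on the sheet with their slots up and a chock behind each.

- **Plates:** I slid both onto the mat, where they lie side by side. One was knocked to the mat's edge partway through, after the rollers and the first chock were in place, so I slid it back. My last reading has them at about (0.471, -0.371) and (0.558, -0.375) m, parallel and inside the mat's edges.
- **Rollers:** They rest at about (0.635, 0.022) and (0.647, 0.176) m. Each slot was within about 2° of straight up when I let the roller go. The last top view still shows both slots centred on top, though I did not measure the angle again.
- **Chocks:** Each sits long edge first behind its roller, about 1 mm away. The third chock stayed on the cork pad.
- **Gap disagreement:** The top camera first put the gap at the right-hand roller's chock near 3.7 mm, while the wrist camera gave 1.5 to 2.7 mm. I gripped that chock again and moved it about 1.4 mm closer. The top camera now suggests about 1 mm.
- **Brief lift:** During that last nudge the gripper briefly carried that chock's weight, so it may have left the bench by up to a millimetre. I lowered it before letting go.

The last pictures show the other items where they started.

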